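# Lay out the lead-screw kit for the fitter

### The job

Lay out the lead-screw kit for the fitter on the grey board: stand the plain brass sleeve midway between the brass block and the steel V-block, and lay the steel collar flat on the board directly behind the sleeve (on the side away from the robot, square to the board), leaving a gap of about 20 mm between them. Stand the flanged nut, flange down, in the middle of the brass block's top, and lay the black threaded stud in the groove of the V-block, its length centred on the block. Let go of everything and leave it at rest.

Things in the scene. Friction and masses are not known exactly. Their poses are not given: they have to be found in the camera images.
- board: Fixed grey board on the bench, 190 mm along its x, 300 along y, 6 thick, a thin black line along its far (+x) edge. Origin: centre of its underside; x points away from the robot (yaw up to 0.2 rad), y left. Brass block and V-block are fixed on it at x = -25 mm, one at y = +105, the other at y = -105 mm; which is left varies. Other clutter stays 60 mm or more from the loose parts' centres.
- board_mid (a point): The point on the board's top face midway between the brass block and the V-block (board x = -25 mm, y = 0, z = 6 mm). Its axes are the board's.
- block: Fixed rectangular brass nut block with four dark screw holes in the corners of its flat top, 70 mm along x, 60 mm along y, 40 mm high. Origin at the centre of its underside, which lies on the board's top; its axes are parallel to the board's. Its top is 46 mm above the bench.
- vblock: Fixed bright steel V-block, 60 x 60 mm, 40 mm high, standing on the board. Origin: centre of its underside; axes parallel to the board's. A 90 degree V-groove, 20 mm wide at the top and 10 mm deep, runs along its x through the middle of its top. The stud lying in it has its axis 47 mm above the V-block's underside (7 mm above its top).
- sleeve: Loose plain brass sleeve (straight tube), outer diameter 34 mm, bore 20 mm, 50 mm high, standing upright. Origin at the centre of its underside, z up along its axis. 0.22 kg nominal.
- collar: Loose flat bright steel collar (ring), outer diameter 40 mm, bore 20 mm, 14 mm high, lying flat. Origin at the centre of its underside, z up along its axis. 0.10 kg nominal.
- flange_nut: Loose brass flanged nut standing on its flange: flange 46 mm in diameter and 10 mm high, above it a barrel 32 mm in diameter reaching to 42 mm height, bore 20 mm. Origin at the centre of the flange's underside, z up along its axis. 0.20 kg nominal. The smaller nuts (28 mm) on the paper at the back of the bench are stock, not part of the kit.
- stud: Loose black threaded steel stud, a round bar 24 mm in diameter and 90 mm long, lying on the bench; it can roll if pushed. Origin at its centre on its axis (12 mm above what it lies on); its x axis is its length, either end is alike. 0.30 kg nominal.
Mind the look-alikes: they are no part of the job. What is shaped like the sleeve but orange or purple is not meant. What is shaped like the collar but brown or orange is not meant.

How it is judged:
By the outcome, as a careful person would: the job done as asked, in the order asked, and still so for the second after the job is handed in, with the robot touching nothing.
It also fails if it takes over 115 s, if anything falls off the work surface, if the arm or the gripper's body presses on something with over 40 N, if the wrist force passes 120 N, or if a joint passes its speed limit or range.

### The arm

A 6-joint arm with a two-finger parallel gripper is mounted at the origin on the work surface. World frame = base frame: x ahead of the robot, y to its left, z up, the work surface at z = 0. Lengths are in mm, angles in degrees, forces in N, time in s.
With the tool pointing down it reaches from about 350 to 850 mm from the base axis. Payload 8.1 kg.
Tool frame: the origin (TCP) lies at the very end of the fingers, on their centre line; the grasp point (between the pads) lies 19 mm behind it (r.grasp_offset is the distance from the TCP to the grasp point, in mm); z points along the fingers, y is the line along which they close (so a half turn about z gives the same grasp; the last joint's range is limited). The gripper opens to 85 mm and grips with 20 to 120 N. Pads are 22 mm wide; open, the fingers measure 114 mm over their backs; the gripper's body (76 mm by 85 mm) begins 54 mm behind the grasp point. The pads swing forward as they close: fully open they stand 13 mm farther back than shut.
Start: joints at [-80.065, 7.471, 85.268, -0, 87.261, -4.893], TCP at [153.573, -580.018, 231.292] pointing down, gripper open.
Joint ranges: [-169.43, 169.43], [-51.17, 129.36], [1.28, 143.12], [-76.62, 256.62], [0, 156.53], [-152.29, 152.29]. Speed limits (degrees/s): [136.94, 136.94, 159.86, 180, 180, 180].

### API

Orientations are given as [roll, pitch, yaw] about the fixed x, y, z axes, in that order (R = Rz(yaw) Ry(pitch) Rx(roll)).
In Python, from bench import r gives the robot as it stands.
- The arm moves only by the tool carry_out, never from a script. Its argument "commands" is a list of rows, each an object with "jaw": the finger opening in m, from 0 to 0.0854; "translation": the shift along the tool's x, y, z in m, a list of three; "spin": the turn about the tool's z in rad. A call has exactly 8 rows; each row shifts and turns the commanded pose from where the row before left it, along the tool's axes as they then stand; what a row does not reach is not made up. A row lasts 1/12 s, in which the tool goes at most 41.7 mm and 7.16 degrees, less where a joint would pass 70% of its speed; a pose out of reach is approached as far as the arm can. A call is refused whole if a number of a shift passes 0.0417 or a number of a turn 0.125, either way. A call with a gripper value outside its range is refused whole. The fingers move at their own pace and stop on an object; "squeeze" is the grip in N (left out, the last holds). Time passes only in rows, so rows that do not move let the fingers close, or fill a call up. It gives the time, the measured TCP pose, the force, the opening and the grip force at its end, in the units of the state.
- r.sense(): the state, without advancing time (a new reading comes with each control period).
- r.snapshot(name): name is "side" or "top"; returns a dict with "pixels" (384x512x3 uint8, blue, green, red), "K" (3x3 intrinsics, pixels), "dist_coeffs" ([k1, k2, p1, p2, k3] as OpenCV has them; the pictures are not rectified), "extrinsics" (4x4, takes a point from camera to world coordinates). Camera axes: x right, y down, z forward; pixel columns grow to the right and rows downward; lengths in mm; the calibration is good to about 2 mm. A picture is of the moment at which its call begins. There is no depth.
- r.hand_in(): hands the job in; it is judged then, once.
Trained networks look in a picture, given as the dict that the camera call returned (one of the last four; its "shot" number tells which), for a name from the list of things; names that differ only in an ending like _2 or _b are one class to them, and where a whole thing is asked for, a point or a joint stands for the part that bears it (a point fixed in the world has none). Each returns a list of dicts, best first, with "score" (0 to 1); they miss things now and then, are a little off and sometimes report something else, mostly with a low value. They report only what shows in the picture. A call takes as long as a camera call. They do not tell look-alikes from the thing itself.
- r.spot_in(picture, target): "xy" ([column, row] in pixels, amid what is visible of it).
- r.regions_of(picture, target): "pixels" (384x512 bool, what is visible of it) and "xy" ([column, row] in pixels, amid what is visible of it).
- r.landmark_of(picture, target): "xy" ([column, row] in pixels: a listed point, or the origin of a listed thing).
The state is a dict: "time": time; "joint_pos": joint angles; "qd": joint speeds; "joint_efforts": joint torques, N m; "tool_pos": TCP position; "tcp_rot": TCP orientation; "ft_force": force on the tool from outside, world axes, zero at the start; "wrist_torque": the same for the moment, N m; "finger_gap": finger opening in mm; "grip_force": force on a finger pad.
Only numpy, scipy, OpenCV 4.12 (cv2) and the standard library are available. Lean on these libraries where they do the work, as an engineer would, in place of code of your own. Each camera call takes 0.05 s, during which the arm holds its last target. There are 200 camera calls.

## Working session

There is one attempt and no reset: what is moved stays moved. The work goes in short steps, Python scripts to look and compute and a tool call to move; the robot and the scene stay as the last step left them, time stands still between calls to the robot, and variables do not carry over. Pictures are saved under pics/ and viewed, at most 14 in all, crops included, and the job is handed in when it is done.

Besides the shell and the picture viewer there is one more tool, called after "Emit:" by a JSON object that holds its "api" and its "payload", one argument or row to a line. carry_out: Moves the arm, as the interface text tells. Its arguments: {"type":"object","properties":{"commands":{"type":"array","items":{"type":"object","properties":{"jaw":{"type":"number"},"translation":{"type":"array","items":{"type":"number"}},"spin":{"type":"number"}}}},"squeeze":{"type":"number"}},"required":["commands"]}

```bash
ls; mkdir -p pics
cat > h.py <<'E'
import numpy as np, cv2
from bench import r
def ray(p,uv):
    n=cv2.undistortPoints(np.array([[uv]],float),np.array(p["K"],float),np.array(p["dist_coeffs"],float))[0,0]
    T=np.array(p["extrinsics"]); return T[:3,3],T[:3,:3]@np.array([n[0],n[1],1])
def at_z(p,uv,z):
    o,d=ray(p,uv); return (o+d*(z-o[2])/d[2])[:2]
def proj(p,X):
    T=np.linalg.inv(np.array(p["extrinsics"])); rv,_=cv2.Rodrigues(T[:3,:3])
    return cv2.projectPoints(np.array(X,float).reshape(-1,1,3),rv,T[:3,3],np.array(p["K"],float),np.array(p["dist_coeffs"],float))[0][:,0]
E
python3 - <<'E'
from h import *
print(r.sense())
for n in("top","side"):
    p=r.snapshot(n); cv2.imwrite(f"pics/{n}0.png",p["pixels"]); print(n,np.round(p["extrinsics"],3).tolist())
    for t in("board","board_mid","block","vblock","sleeve","collar","flange_nut","stud"):
        print(t,[(np.round(d["xy"]).tolist(),round(d["score"],2),np.round(at_z(p,d["xy"],{"board":0,"board_mid":6,"block":6,"vblock":6,"stud":12}.get(t,0))).tolist()) for d in r.landmark_of(p,t)[:6]])
E
```

```text
pics
{'time': 0.0, 'joint_pos': array([-8.00654472e+01,  7.51534265e+00,  8.53301819e+01, -2.11687394e-03,
        8.72613054e+01, -4.89519343e+00]), 'qd': array([-0.00324094,  0.03537539,  0.03651566, -0.04672424,  0.05712845,
        0.12508185]), 'joint_efforts': array([-2.43074101e-03, -5.69389558e+01, -5.00560391e+01, -1.95420785e-04,
        1.46358131e-02, -4.30274918e-05]), 'tool_pos': array([ 153.45927301, -579.46823783,  230.23333605]), 'tcp_rot': array([-1.79893379e+02, -7.00960379e-03,  1.48298428e+01]), 'ft_force': array([0.11922717, 0.04300886, 0.94183831]), 'wrist_torque': array([-0.02941186, -0.0713262 , -0.02426268]), 'grip_force': 0.0, 'finger_gap': 85.14857114189168}
top [[-0.0, -0.985, 0.175, 211.096], [-1.0, 0.001, 0.003, -16.837], [-0.004, -0.175, -0.985, 1368.426], [0.0, 0.0, 0.0, 1.0]]
board [([262.0, 152.0], 0.93, [577.0, -40.0])]
board_mid [([261.0, 159.0], 0.74, [554.0, -35.0])]
block [([224.0, 162.0], 0.8, [546.0, 78.0])]
vblock [([291.0, 156.0], 0.63, [564.0, -129.0])]
sleeve [([257.0, 162.0], 0.68, [548.0, -24.0]), ([343.0, 224.0], 0.63, [352.0, -286.0])
[... 412 characters left out ...]
, 0.291, 149.203], [-0.327, -0.496, 0.805, -879.119], [0.023, -0.855, -0.518, 597.195], [0.0, 0.0, 0.0, 1.0]]
board [([290.0, 202.0], 0.62, [573.0, -36.0])]
board_mid [([284.0, 199.0], 0.82, [556.0, -27.0]), ([270.0, 185.0], 0.36, [547.0, 67.0])]
block [([274.0, 183.0], 0.57, [562.0, 76.0])]
vblock [([300.0, 218.0], 0.65, [561.0, -131.0])]
sleeve [([244.0, 271.0], 0.78, [345.0, -282.0]), ([278.0, 268.0], 0.62, [425.0, -295.0]), ([260.0, 249.0], 0.53, [407.0, -219.0])]
collar [([333.0, 268.0], 0.65, [550.0, -336.0]), ([365.0, 284.0], 0.6, [593.0, -406.0]), ([302.0, 246.0], 0.51, [516.0, -239.0])]
flange_nut [([216.0, 160.0], 0.61, [423.0, 308.0])]
stud [([249.0, 149.0], 0.53, [564.0, 344.0])]
```

Run:
```python
import cv2
for n in("top","side"):
    p=cv2.imread(f"pics/{n}0.png"); c=p[105:255,120:420] if n=="top" else p[115:315,180:400]
    s=800/300 if n=="top" else 3
    cv2.imwrite(f"pics/{n}0c.png",cv2.resize(c,None,fx=s,fy=s,interpolation=cv2.INTER_CUBIC))
```

```text
(no output)
```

View pics/top0c.png

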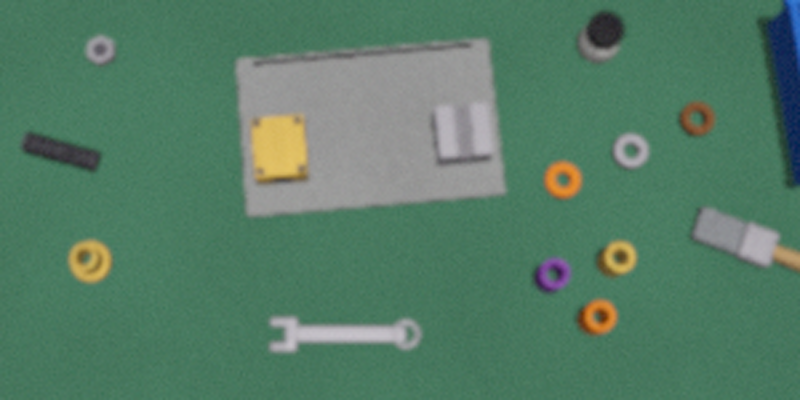

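View pics/side0c.png

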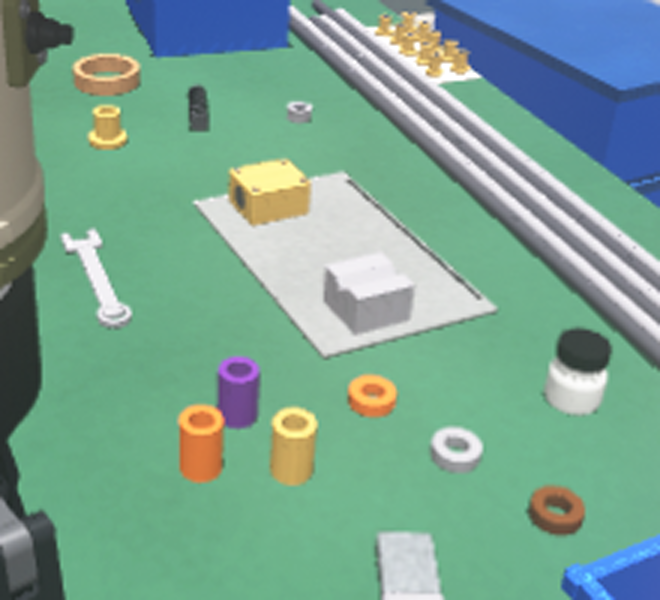

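The kit parts are:
- **Sleeve:** the candidates are orange at top (343,224), purple at (326,207) and brass at (352,202). The plain brass one fits, at side (278,268).
- **Collar:** the candidates are orange at (331,172), bright steel at (356,161) and brown at (381,149). The steel one fits, at side (333,265).
- **Flanged nut:** (153,203), side (216,160).
- **Stud:** (143,162).

I'll fit silhouettes from the colour masks and make one enlarged crop of the look-alikes to confirm.

```bash
cat >> h.py <<'E'
from scipy.optimize import minimize
S=8
def box(cx,cy,z0,z1,lx,ly):
    return [np.array([[cx+a*lx/2,cy+b*ly/2,z] for a in(-1,1) for b in(-1,1) for z in(z0,z1)])]
def cyl(z0,z1,d,y0=0):
    t=np.linspace(0,2*np.pi,40,endpoint=False)
    return np.array([[d/2*np.cos(a),d/2*np.sin(a),z] for a in t for z in(z0,z1)])
def stud(z=12):
    t=np.linspace(0,2*np.pi,40,endpoint=False)
    return [np.array([[s,12*np.cos(a),z+12*np.sin(a)] for a in t for s in(-45,45)])]
def boardm(side): # side=+1: brass block on the left
    return box(0,0,0,6,190,300)+box(-25,105*side,6,46,70,60)+box(-25,-105*side,6,46,60,60)
M={"sleeve":[cyl(0,50,34)],"collar":[cyl(0,14,40)],"flange_nut":[cyl(0,10,46),cyl(0,42,32)],"stud":stud(),"board":boardm(1)}
def nongreen(p):
    im=cv2.resize(p["pixels"],None,fx=S,fy=S,interpolation=cv2.INTER_CUBIC).astype(int)
    return ((im[...,1]-im[...,2])<22).astype(np.uint8)
def comp(p,uv):
    m=nongreen(p); n,l,st,c=cv2.connectedComponentsWithStats(m)
    u,v=int(uv[0]*S),int(uv[1]*S); w=l[v-24:v+24,u-24:u+24].ravel(); w=w[w>0]
    k=np.bincount(w).argmax(); q=(l==k).astype(np.uint8)
    cs,_=cv2.findContours(q,cv2.RETR_EXTERNAL,cv2.CHAIN_APPROX_NONE); cv2.drawContours(q,cs,-1,1,-1); return q
def render(p,parts,x,dz=0):
    c,s=np.cos(x[2]),np.sin(x[2]); o=np.zeros((384*S,512*S),np.uint8)
    for P in parts:
        W=np.c_[x[0]+c*P[:,0]-s*P[:,1],x[1]+s*P[:,0]+c*P[:,1],P[:,2]+dz]
        h=cv2.convexHull(((proj(p,W)+.5)*S).astype(np.float32)); cv2.fillConvexPoly(o,np.round(h).astype(np.int32),1)
    return o
def fit(ps,ms,parts,x0,yaw=True,dz=0):
    bb=[cv2.boundingRect(m) for m in ms]
    def f(z):
        x=[z[0],z[1],z[2]/100 if yaw else 0]; s=0
        for p,m in zip(ps,ms):
            q=render(p,parts,x,dz); s+=1-(q&m).sum()/(q|m).sum()
        return s
    z0=[x0[0],x0[1],x0[2]*100] if yaw else x0[:2]
    d=len(z0); R=minimize(f,z0,method="Nelder-Mead",options=dict(initial_simplex=np.array([z0]+[list(np.array(z0)+8*np.eye(d)[i]) for i in range(d)]),xatol=.1,fatol=1e-4,maxiter=90))
    z=R.x; return np.round([z[0],z[1],(z[2]/100 if yaw else 0)],3),round(R.fun/len(ps),3)
E
cat > m.py <<'E'
from h import *
T=r.snapshot("top");D=r.snapshot("side")
U={"sleeve":((352,202),(278,268),(415,-310,0)),"collar":((356,161),(333,265),(550,-335,0)),"flange_nut":((153,203),(216,160),(420,305,0)),"stud":((143,162),(246,152),(557,340,-1.8)),"board":((250,140),(285,190),(575,-38,.07))}
for n,(a,b,x0) in U.items():
    mt,md=comp(T,a),comp(D,b); y=n in("stud","board")
    for nm,ps,ms in(("both",[T,D],[mt,md]),("top",[T],[mt]),("side",[D],[md])): print(n,nm,*fit(ps,ms,M[n],x0,y))
a=cv2.resize(T["pixels"][145:240,310:400],None,fx=4,fy=4); b=cv2.resize(D["pixels"][220:315,225:390],None,fx=4,fy=4)
cv2.imwrite("pics/conf.png",np.hstack([a,b])[:, :1020] if a.shape[1]+b.shape[1]<=800 else cv2.resize(np.hstack([a,b]),None,fx=.75,fy=.75))
E
time python3 m.py
```

```text
sleeve both [ 417.422 -305.404    0.   ] 0.09
sleeve top [ 417.411 -307.323    0.   ] 0.128
sleeve side [ 417.7   -304.721    0.   ] 0.025
collar both [ 547.723 -332.29     0.   ] 0.086
collar top [ 547.723 -332.472    0.   ] 0.033
collar side [ 549.223 -328.847    0.   ] 0.119
flange_nut both [418.179 296.297   0.   ] 0.104
flange_nut top [420.047 293.85    0.   ] 0.168
flange_nut side [418.344 297.579   0.   ] 0.03
stud both [546.775 333.802  -1.866] 0.146
stud top [546.99  333.112  -1.856] 0.137
stud side [546.787 335.587  -1.846] 0.151
board both [ 5.78523e+02 -2.59280e+01  8.70000e-02] 0.022
board top [ 5.78108e+02 -2.68500e+01  8.80000e-02] 0.008
board side [ 5.79291e+02 -2.32590e+01  8.80000e-02] 0.023
real	0m25.362s
user	0m21.331s
sys	0m4.143s
```

View pics/conf.png

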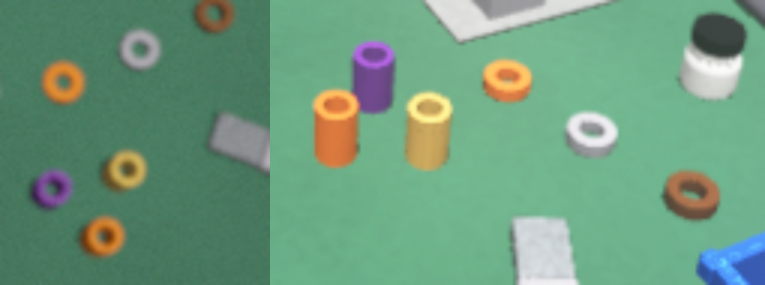

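The enlarged crop confirms it: the brass sleeve is at left (125,170) and right (428,130), and the steel collar at (140,48) and (591,133). They stand clear of the orange, purple and brown look-alikes.

```bash
cat > go.py <<'E'
import sys; from h import *
# go.py x y z yaw : tool-axis shift after spinning first
a=[float(v) for v in sys.argv[1:5]]; s=r.sense(); p=s["tool_pos"]; y0=s["tcp_rot"][2]
d=np.array(a[:3])-p; y=np.radians(a[3])
print("pos",np.round(p,1),"yaw",round(y0,2),"spin",round(-np.radians(a[3]-y0),4),"shift(m, after spin)",np.round(np.array([np.cos(y)*d[0]+np.sin(y)*d[1],np.sin(y)*d[0]-np.cos(y)*d[1],-d[2]])/1000,4))
E
python3 go.py 417.5 -305.5 130 5
```

```text
pos [ 153.6 -580.   231.3] yaw 14.83 spin 0.1715 shift(m, after spin) [ 0.2868 -0.2505  0.1013]
```

Emit:
{"api": "carry_out", "payload": {
  "commands": [
    {"jaw": 0.055,"spin": 0.086,"translation": [0,0,0]},
    {"jaw": 0.055,"spin": 0.086,"translation": [0,0,0]},
    {"jaw": 0.055},
    {"jaw": 0.055},
    {"jaw": 0.055},
    {"jaw": 0.055},
    {"jaw": 0.055},
    {"jaw": 0.055}
  ],
  "squeeze": 40
}}

```text
invalid input
```

Emit:
{"api": "carry_out", "payload": {
  "commands": [
    {"jaw": 0.055,"spin": 0.086,"translation": [0,0,0]},
    {"jaw": 0.055,"spin": 0.086,"translation": [0,0,0]},
    {"jaw": 0.055,"spin": 0,"translation": [0.024,-0.021,0]},
    {"jaw": 0.055,"spin": 0,"translation": [0.024,-0.021,0.01]},
    {"jaw": 0.055,"spin": 0,"translation": [0.024,-0.021,0.01]},
    {"jaw": 0.055,"spin": 0,"translation": [0.024,-0.021,0.01]},
    {"jaw": 0.055,"spin": 0,"translation": [0.024,-0.021,0.01]},
    {"jaw": 0.055,"spin": 0,"translation": [0.024,-0.021,0.01]}
  ],
  "squeeze": 40
}}

```text
time: 1.67
tool_pos: [286.9, -440.9, 181.0]
tcp_rot: [180.0, -0.0, 5.0]
ft_force: [1.1, -0.3, 0.2]
finger_gap: 55.0
grip_force: 0.0
```

Emit:
{"api": "carry_out", "payload": {
  "commands": [
    {"jaw": 0.055,"spin": 0,"translation": [0.024,-0.021,0.01]},
    {"jaw": 0.055,"spin": 0,"translation": [0.024,-0.021,0.01]},
    {"jaw": 0.055,"spin": 0,"translation": [0.024,-0.021,0.01]},
    {"jaw": 0.055,"spin": 0,"translation": [0.024,-0.021,0.01]},
    {"jaw": 0.055,"spin": 0,"translation": [0.024,-0.021,0.01]},
    {"jaw": 0.055,"spin": 0,"translation": [0.023,-0.0195,0]},
    {"jaw": 0.055,"spin": 0,"translation": [0,0,0]},
    {"jaw": 0.055,"spin": 0,"translation": [0,0,0]}
  ]
}}

```text
time: 2.33
tool_pos: [418.6, -304.5, 131.2]
tcp_rot: [-180.0, 0.0, 5.2]
ft_force: [0.2, -1.1, 0.7]
finger_gap: 54.9
grip_force: 0.0
```

```bash
python3 go.py 417.5 -305.5 10 5
```

```text
pos [ 418.6 -304.5  131.2] yaw 5.16 spin 0.0027 shift(m, after spin) [-0.0011  0.0009  0.1212]
```

Emit:
{"api": "carry_out", "payload": {
  "commands": [
    {"jaw": 0.055,"spin": 0,"translation": [-0.001,0.001,0.025]},
    {"jaw": 0.055,"spin": 0,"translation": [0,0,0.03]},
    {"jaw": 0.055,"spin": 0,"translation": [0,0,0.03]},
    {"jaw": 0.055,"spin": 0,"translation": [0,0,0.02]},
    {"jaw": 0.055,"spin": 0,"translation": [0,0,0.016]},
    {"jaw": 0.03,"spin": 0,"translation": [0,0,0]},
    {"jaw": 0.025,"spin": 0,"translation": [0,0,0]},
    {"jaw": 0.025,"spin": 0,"translation": [0,0,0]}
  ]
}}

```text
time: 3.0
tool_pos: [417.0, -307.9, 11.5]
tcp_rot: [179.9, -0.0, 4.9]
ft_force: [0.2, -0.9, -0.7]
finger_gap: 32.4
grip_force: 41.9
```

Emit:
{"api": "carry_out", "payload": {
  "commands": [
    {"jaw": 0.025,"spin": 0,"translation": [0,0,0]},
    {"jaw": 0.025,"spin": 0,"translation": [0,0,0]},
    {"jaw": 0.025,"spin": 0,"translation": [0,0,0]},
    {"jaw": 0.025,"spin": 0,"translation": [0,0,-0.02]},
    {"jaw": 0.025,"spin": 0,"translation": [0,0,-0.03]},
    {"jaw": 0.025,"spin": 0,"translation": [0,0,-0.035]},
    {"jaw": 0.025,"spin": 0,"translation": [0,0,-0.035]},
    {"jaw": 0.025,"spin": 0,"translation": [0,0,0]}
  ]
}}

```text
time: 3.67
tool_pos: [420.7, -309.9, 139.2]
tcp_rot: [179.5, -0.5, 5.0]
ft_force: [0.8, -1.1, -1.1]
finger_gap: 32.3
grip_force: 42.1
```

```bash
python3 go.py 553.6 -28.2 125 5
```

```text
pos [ 420.7 -309.9  139.2] yaw 5.0 spin -0.0001 shift(m, after spin) [ 0.157  -0.2691  0.0142]
```

Run:
```python
from h import *
p=r.snapshot("side"); s=r.sense(); print(s["tool_pos"],s["tcp_rot"],s["ft_force"],s["finger_gap"],s["qd"])
q=r.snapshot("top")
cv2.imwrite("pics/g1.png",np.hstack([cv2.resize(p["pixels"][170:300,200:330],(400,400)),cv2.resize(q["pixels"][150:250,300:400],(400,400))]))
```

```text
[ 419.74175398 -309.11340129  135.99144128] [179.57644666  -0.39440087   4.98968023] [ 0.38237517 -1.04447107 -2.50426482] 32.043938541640635 [-0.00855064  2.98184366  4.32833875 -0.01001413 -2.03765302 -0.03787787]
```

View pics/g1.png

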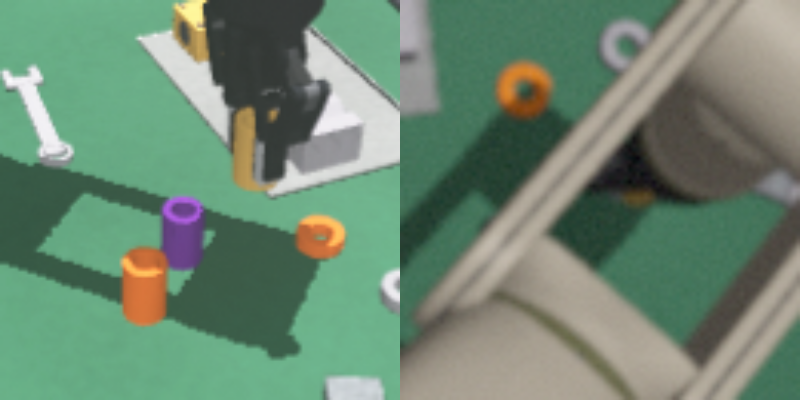

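Emit:
{"api": "carry_out", "payload": {
  "commands": [
    {"jaw": 0.025,"spin": 0,"translation": [0.01,-0.016,0]},
    {"jaw": 0.025,"spin": 0,"translation": [0.02,-0.032,0]},
    {"jaw": 0.025,"spin": 0,"translation": [0.02,-0.034,0]},
    {"jaw": 0.025,"spin": 0,"translation": [0.02,-0.034,0]},
    {"jaw": 0.025,"spin": 0,"translation": [0.02,-0.034,0]},
    {"jaw": 0.025,"spin": 0,"translation": [0.02,-0.034,0]},
    {"jaw": 0.025,"spin": 0,"translation": [0.02,-0.034,0]},
    {"jaw": 0.025,"spin": 0,"translation": [0.015,-0.026,0]}
  ]
}}

```text
time: 4.43
tool_pos: [539.8, -47.8, 128.4]
tcp_rot: [-179.9, 0.1, 5.0]
ft_force: [0.4, -0.1, -2.0]
finger_gap: 32.5
grip_force: 42.0
```

Emit:
{"api": "carry_out", "payload": {
  "commands": [
    {"jaw": 0.025,"spin": 0,"translation": [0.01,-0.016,0]},
    {"jaw": 0.025,"spin": 0,"translation": [0.005,-0.005,0]},
    {"jaw": 0.025,"spin": 0,"translation": [0,0,0]},
    {"jaw": 0.025,"spin": 0,"translation": [0,0,0]},
    {"jaw": 0.025,"spin": 0,"translation": [0,0,0]},
    {"jaw": 0.025,"spin": 0,"translation": [0,0,0]},
    {"jaw": 0.025,"spin": 0,"translation": [0,0,0]},
    {"jaw": 0.025,"spin": 0,"translation": [0,0,0]}
  ]
}}

```text
time: 5.1
tool_pos: [553.1, -29.7, 130.4]
tcp_rot: [180.0, -0.0, 4.9]
ft_force: [0.1, 0.0, -1.6]
finger_gap: 32.5
grip_force: 42.0
```

```bash
python3 go.py 553.6 -28.2 17 5
```

```text
pos [553.1 -29.7 130.4] yaw 4.9 spin -0.0018 shift(m, after spin) [ 0.0006 -0.0015  0.1134]
```

Emit:
{"api": "carry_out", "payload": {
  "commands": [
    {"jaw": 0.025,"spin": 0,"translation": [0.0005,-0.0015,0.02]},
    {"jaw": 0.025,"spin": 0,"translation": [0,0,0.03]},
    {"jaw": 0.025,"spin": 0,"translation": [0,0,0.03]},
    {"jaw": 0.025,"spin": 0,"translation": [0,0,0.02]},
    {"jaw": 0.025,"spin": 0,"translation": [0,0,0.012]},
    {"jaw": 0.025,"spin": 0,"translation": [0,0,0]},
    {"jaw": 0.025,"spin": 0,"translation": [0,0,0]},
    {"jaw": 0.025,"spin": 0,"translation": [0,0,0]}
  ]
}}

```text
time: 5.77
tool_pos: [554.4, -27.6, 19.2]
tcp_rot: [180.0, -0.1, 5.0]
ft_force: [-0.1, -0.6, -1.7]
finger_gap: 32.0
grip_force: 41.7
```

Emit:
{"api": "carry_out", "payload": {
  "commands": [
    {"jaw": 0.025,"spin": 0,"translation": [0,0,0.001]},
    {"jaw": 0.025,"spin": 0,"translation": [0,0,0]},
    {"jaw": 0.025,"spin": 0,"translation": [0,0,0]},
    {"jaw": 0.025,"spin": 0,"translation": [0,0,0]},
    {"jaw": 0.025,"spin": 0,"translation": [0,0,0]},
    {"jaw": 0.025,"spin": 0,"translation": [0,0,0]},
    {"jaw": 0.025,"spin": 0,"translation": [0,0,0]},
    {"jaw": 0.025,"spin": 0,"translation": [0,0,0]}
  ]
}}

```text
time: 6.43
tool_pos: [553.6, -27.2, 17.3]
tcp_rot: [180.0, 0.0, 5.0]
ft_force: [0.7, -0.7, -1.9]
finger_gap: 32.3
grip_force: 41.7
```

Emit:
{"api": "carry_out", "payload": {
  "commands": [
    {"jaw": 0.025,"spin": 0,"translation": [0,0,0.0005]},
    {"jaw": 0.025,"spin": 0,"translation": [0,0,0.0005]},
    {"jaw": 0.025,"spin": 0,"translation": [0,0,0]},
    {"jaw": 0.025,"spin": 0,"translation": [0,0,0]},
    {"jaw": 0.025,"spin": 0,"translation": [0,0,0]},
    {"jaw": 0.025,"spin": 0,"translation": [0,0,0]},
    {"jaw": 0.025,"spin": 0,"translation": [0,0,0]},
    {"jaw": 0.025,"spin": 0,"translation": [0,0,0]}
  ]
}}

```text
time: 7.1
tool_pos: [553.7, -27.2, 16.3]
tcp_rot: [-180.0, -0.0, 5.0]
ft_force: [-0.3, -0.6, -1.8]
finger_gap: 32.3
grip_force: 41.7
```

Still not in contact; lower another millimetre, then release gently and rise.

Emit:
{"api": "carry_out", "payload": {
  "commands": [
    {"jaw": 0.025,"spin": 0,"translation": [0,0,0.0005]},
    {"jaw": 0.025,"spin": 0,"translation": [0,0,0.0005]},
    {"jaw": 0.025,"spin": 0,"translation": [0,0,0]},
    {"jaw": 0.025,"spin": 0,"translation": [0,0,0]},
    {"jaw": 0.025,"spin": 0,"translation": [0,0,0]},
    {"jaw": 0.025,"spin": 0,"translation": [0,0,0]},
    {"jaw": 0.025,"spin": 0,"translation": [0,0,0]},
    {"jaw": 0.025,"spin": 0,"translation": [0,0,0]}
  ]
}}

```text
time: 7.77
tool_pos: [553.7, -27.3, 15.3]
tcp_rot: [180.0, -0.0, 5.0]
ft_force: [-0.2, 1.4, -1.0]
finger_gap: 31.8
grip_force: 41.7
```

Emit:
{"api": "carry_out", "payload": {
  "commands": [
    {"jaw": 0.025,"spin": 0,"translation": [0,0,0.0005]},
    {"jaw": 0.025,"spin": 0,"translation": [0,0,0]},
    {"jaw": 0.025,"spin": 0,"translation": [0,0,0]},
    {"jaw": 0.025,"spin": 0,"translation": [0,0,0]},
    {"jaw": 0.045,"spin": 0,"translation": [0,0,0]},
    {"jaw": 0.055,"spin": 0,"translation": [0,0,0]},
    {"jaw": 0.055,"spin": 0,"translation": [0,0,0]},
    {"jaw": 0.055,"spin": 0,"translation": [0,0,0]}
  ]
}}

```text
time: 8.43
tool_pos: [553.8, -27.3, 14.9]
tcp_rot: [180.0, -0.0, 5.0]
ft_force: [1.0, 1.0, 0.8]
finger_gap: 55.1
grip_force: 0.0
```

Emit:
{"api": "carry_out", "payload": {
  "commands": [
    {"jaw": 0.055,"spin": 0,"translation": [0,0,-0.02]},
    {"jaw": 0.055,"spin": 0,"translation": [0,0,-0.03]},
    {"jaw": 0.055,"spin": 0,"translation": [0,0,-0.035]},
    {"jaw": 0.055,"spin": 0,"translation": [0,0,-0.03]},
    {"jaw": 0.06,"spin": 0,"translation": [0,0.02,0]},
    {"jaw": 0.06,"spin": 0,"translation": [0,0.04,0]},
    {"jaw": 0.06,"spin": 0,"translation": [0,0.04,0]},
    {"jaw": 0.06,"spin": 0,"translation": [0,0.04,0]}
  ]
}}

```text
time: 9.1
tool_pos: [566.1, -168.0, 130.5]
tcp_rot: [180.0, -0.1, 5.1]
ft_force: [1.2, 0.2, -0.0]
finger_gap: 60.0
grip_force: 0.0
```

Emit:
{"api": "carry_out", "payload": {
  "commands": [
    {"jaw": 0.06,"spin": 0,"translation": [0,0.04,0]},
    {"jaw": 0.06,"spin": 0,"translation": [0,0.04,0]},
    {"jaw": 0.06,"spin": 0,"translation": [0,0.04,0]},
    {"jaw": 0.06,"spin": 0,"translation": [0,0.02,0]},
    {"jaw": 0.06,"spin": 0,"translation": [0,0,0]},
    {"jaw": 0.06,"spin": 0,"translation": [0,0,0]},
    {"jaw": 0.06,"spin": 0,"translation": [0,0,0]},
    {"jaw": 0.06,"spin": 0,"translation": [0,0,0]}
  ]
}}

```text
time: 9.77
tool_pos: [578.0, -304.8, 129.6]
tcp_rot: [-180.0, 0.0, 5.0]
ft_force: [-0.5, -0.0, -0.4]
finger_gap: 60.1
grip_force: 0.0
```

```bash
python3 go.py 547.5 -331 3 5
python3 - <<'E'
from h import *
q=r.snapshot("top");p=r.snapshot("side")
cv2.imwrite("pics/s1.png",np.hstack([cv2.resize(q["pixels"][115:195,200:320],(480,320)),cv2.resize(p["pixels"][170:250,240:320],(320,320))]))
b=np.array([578.5,-26]);
for n,c in(("top",q),("side",p)):
    hsv=cv2.cvtColor(c["pixels"],cv2.COLOR_BGR2HSV)
    uv=proj(c,[[553.6,-28.2,30]])[0]; print(n,uv)
    m=((hsv[...,0]>12)&(hsv[...,0]<32)&(hsv[...,1]>90)).astype(np.uint8)
    k,l,st,ce=cv2.connectedComponentsWithStats(m)
    for i in range(1,k):
        if st[i,4]>15 and np.hypot(*(ce[i]-uv))<60:print(st[i],ce[i].round(1))
E
```

```text
pos [ 578.  -304.8  129.6] yaw 5.04 spin 0.0007 shift(m, after spin) [-0.0327  0.0234  0.1266]
top [258.35718386 157.39218215]
[214 148  21  25 457] [224.4 160.2]
[253 150  11  14 106] [257.9 156.2]
side [284.39165005 193.05503649]
[257 169  34  33 593] [274.3 182.6]
[296 240  16  14  98] [303.8 244.4]
```

View pics/s1.png

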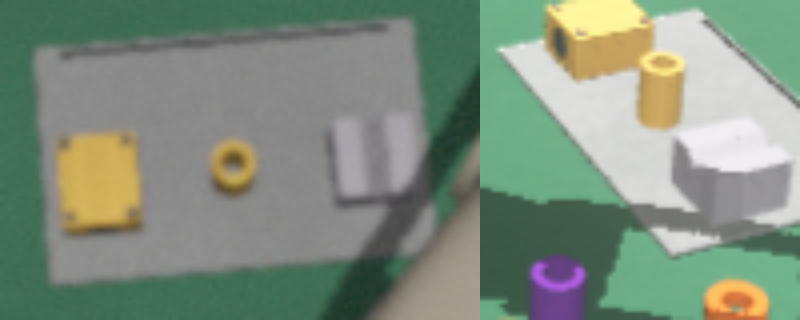

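```bash
cat >> h.py <<'E'
def sat(p,uv,rect=None,lo=80):
    im=cv2.resize(p["pixels"],None,fx=S,fy=S,interpolation=cv2.INTER_CUBIC).astype(int)
    m=((im[...,2]-im[...,0])>lo*.6).astype(np.uint8)
    if rect: 
        z=np.zeros_like(m); x0,y0,x1,y1=[int(v*S) for v in rect]; z[y0:y1,x0:x1]=1; m&=z
    n,l,st,c=cv2.connectedComponentsWithStats(m); u,v=int(uv[0]*S),int(uv[1]*S)
    w=l[v-40:v+40,u-40:u+40].ravel(); w=w[w>0]; q=(l==np.bincount(w).argmax()).astype(np.uint8)
    cs,_=cv2.findContours(q,cv2.RETR_EXTERNAL,cv2.CHAIN_APPROX_NONE); cv2.drawContours(q,cs,-1,1,-1); return q
E
python3 - <<'E'
from h import *
q=r.snapshot("top");p=r.snapshot("side")
x0=(553.6,-28.2,0)
for lo in(50,80,110):
    mq=sat(q,(258,156.5),lo=lo);mp=sat(p,(285,192),rect=(279,180,300,206),lo=lo)
    print(lo,fit([q],[mq],M["sleeve"],x0,False,6),fit([p],[mp],M["sleeve"],x0,False,6),np.array(cv2.boundingRect(mp))/8)
E
```

```text
50 (array([557.282, -26.483,   0.   ]), np.float64(0.095)) (array([555.888, -24.29 ,   0.   ]), np.float64(0.1)) [279.    180.     12.75   22.625]
80 (array([555.706, -26.709,   0.   ]), np.float64(0.179)) (array([555.726, -22.84 ,   0.   ]), np.float64(0.122)) [279.    180.     12.5    22.375]
110 (array([554.09 , -26.355,   0.   ]), np.float64(0.287)) (array([555.705, -21.308,   0.   ]), np.float64(0.161)) [279.    180.     12.125  22.125]
```

Emit:
{"api": "carry_out", "payload": {
  "commands": [
    {"jaw": 0.06,"spin": 0,"translation": [-0.017,0.012,0.015]},
    {"jaw": 0.06,"spin": 0,"translation": [-0.016,0.012,0.025]},
    {"jaw": 0.06,"spin": 0,"translation": [0,0,0.03]},
    {"jaw": 0.06,"spin": 0,"translation": [0,0,0.025]},
    {"jaw": 0.06,"spin": 0,"translation": [0,0,0.012]},
    {"jaw": 0.06,"spin": 0,"translation": [0,0,0]},
    {"jaw": 0.06,"spin": 0,"translation": [0,0,0]},
    {"jaw": 0.06,"spin": 0,"translation": [0,0,0]}
  ]
}}

```text
time: 10.63
tool_pos: [548.6, -333.5, 25.0]
tcp_rot: [179.9, -0.1, 5.0]
ft_force: [0.1, -0.5, 0.9]
finger_gap: 59.7
grip_force: 0.0
```

Emit:
{"api": "carry_out", "payload": {
  "commands": [
    {"jaw": 0.058,"spin": 0,"translation": [0,0,0.008]},
    {"jaw": 0.058,"spin": 0,"translation": [0,0,0.008]},
    {"jaw": 0.058,"spin": 0,"translation": [0,0,0.005]},
    {"jaw": 0.058,"spin": 0,"translation": [0,0,0]},
    {"jaw": 0.058,"spin": 0,"translation": [0,0,0]},
    {"jaw": 0.058,"spin": 0,"translation": [0,0,0]},
    {"jaw": 0.058,"spin": 0,"translation": [0,0,0]},
    {"jaw": 0.058,"spin": 0,"translation": [0,0,0]}
  ]
}}

```text
time: 11.3
tool_pos: [547.4, -333.2, 2.2]
tcp_rot: [180.0, -0.0, 5.0]
ft_force: [-0.2, -0.2, 0.1]
finger_gap: 58.2
grip_force: 0.0
```

```bash
python3 go.py 547.7 -331 2 5
python3 - <<'E'
from h import *
p=r.snapshot("side"); cv2.imwrite("pics/c1.png",cv2.resize(p["pixels"][215:305,280:390],None,fx=6,fy=6,interpolation=cv2.INTER_CUBIC))
E
```

```text
pos [ 547.4 -333.2    2.2] yaw 4.97 spin -0.0005 shift(m, after spin) [ 0.0005 -0.0021  0.0002]
```

View pics/c1.png

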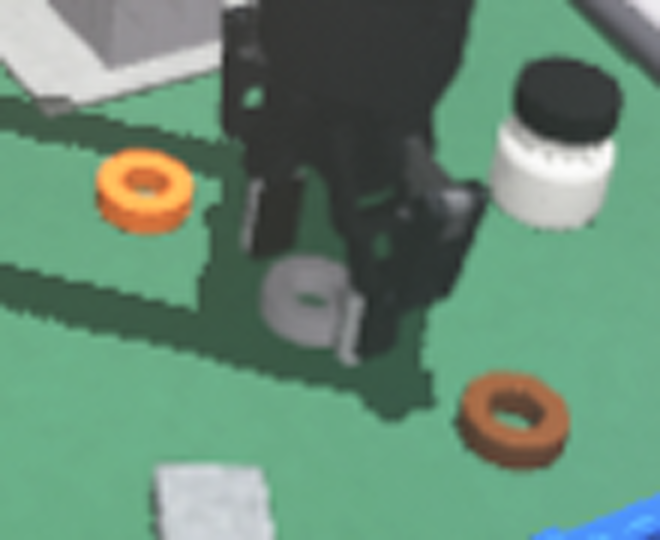

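Emit:
{"api": "carry_out", "payload": {
  "commands": [
    {"jaw": 0.052,"spin": 0,"translation": [0,-0.001,0]},
    {"jaw": 0.032,"spin": 0,"translation": [0,0,0]},
    {"jaw": 0.032,"spin": 0,"translation": [0,0,0]},
    {"jaw": 0.032,"spin": 0,"translation": [0,0,0]},
    {"jaw": 0.032,"spin": 0,"translation": [0,0,0]},
    {"jaw": 0.032,"spin": 0,"translation": [0,0,0]},
    {"jaw": 0.032,"spin": 0,"translation": [0,0,0]},
    {"jaw": 0.032,"spin": 0,"translation": [0,0,0]}
  ]
}}

```text
time: 12.02
tool_pos: [547.4, -332.0, 2.3]
tcp_rot: [180.0, -0.0, 5.0]
ft_force: [-0.1, 2.0, 6.2]
finger_gap: 38.0
grip_force: 40.4
```

Emit:
{"api": "carry_out", "payload": {
  "commands": [
    {"jaw": 0.032,"spin": 0,"translation": [0,0,-0.015]},
    {"jaw": 0.032,"spin": 0,"translation": [0,0,-0.03]},
    {"jaw": 0.032,"spin": 0,"translation": [0,0,-0.04]},
    {"jaw": 0.032,"spin": 0,"translation": [0,0,-0.03]},
    {"jaw": 0.032,"spin": 0,"translation": [0,0,-0.015]},
    {"jaw": 0.032,"spin": 0,"translation": [0,0,0]},
    {"jaw": 0.032,"spin": 0,"translation": [0,0,0]},
    {"jaw": 0.032,"spin": 0,"translation": [0,0,0]}
  ]
}}

```text
time: 12.68
tool_pos: [546.2, -331.4, 130.4]
tcp_rot: [-179.9, 0.1, 5.0]
ft_force: [1.1, -0.6, -2.1]
finger_gap: 37.8
grip_force: 40.5
```

```bash
python3 go.py 611 -22.5 132 5
```

```text
pos [ 546.2 -331.4  130.4] yaw 4.97 spin -0.0005 shift(m, after spin) [ 0.0914 -0.3021 -0.0016]
```

Emit:
{"api": "carry_out", "payload": {
  "commands": [
    {"jaw": 0.032,"spin": 0,"translation": [0.005,-0.015,0]},
    {"jaw": 0.032,"spin": 0,"translation": [0.01,-0.033,0]},
    {"jaw": 0.032,"spin": 0,"translation": [0.012,-0.04,0]},
    {"jaw": 0.032,"spin": 0,"translation": [0.012,-0.04,0]},
    {"jaw": 0.032,"spin": 0,"translation": [0.012,-0.04,0]},
    {"jaw": 0.032,"spin": 0,"translation": [0.012,-0.04,0]},
    {"jaw": 0.032,"spin": 0,"translation": [0.012,-0.04,0]},
    {"jaw": 0.032,"spin": 0,"translation": [0.0103,-0.035,0]}
  ]
}}

```text
time: 13.35
tool_pos: [606.0, -39.4, 129.6]
tcp_rot: [-179.9, 0.2, 5.0]
ft_force: [0.3, -0.0, -1.3]
finger_gap: 37.7
grip_force: 40.5
```

Emit:
{"api": "carry_out", "payload": {
  "commands": [
    {"jaw": 0.032,"spin": 0,"translation": [0.005,-0.0198,0]},
    {"jaw": 0.032,"spin": 0,"translation": [0,0,0]},
    {"jaw": 0.032,"spin": 0,"translation": [0,0,0]},
    {"jaw": 0.032,"spin": 0,"translation": [0,0,0]},
    {"jaw": 0.032,"spin": 0,"translation": [0,0,0]},
    {"jaw": 0.032,"spin": 0,"translation": [0,0,0]},
    {"jaw": 0.032,"spin": 0,"translation": [0,0,0]},
    {"jaw": 0.032,"spin": 0,"translation": [0,0,0]}
  ]
}}

```text
time: 14.02
tool_pos: [610.6, -23.8, 131.8]
tcp_rot: [-180.0, -0.0, 4.9]
ft_force: [0.4, -0.5, -0.6]
finger_gap: 37.8
grip_force: 40.6
```

```bash
python3 go.py 611 -22.5 9 5
```

```text
pos [610.6 -23.8 131.8] yaw 4.89 spin -0.0019 shift(m, after spin) [ 0.0005 -0.0013  0.1228]
```

Emit:
{"api": "carry_out", "payload": {
  "commands": [
    {"jaw": 0.032,"spin": 0,"translation": [0.0005,-0.001,0.02]},
    {"jaw": 0.032,"spin": 0,"translation": [0,0,0.03]},
    {"jaw": 0.032,"spin": 0,"translation": [0,0,0.03]},
    {"jaw": 0.032,"spin": 0,"translation": [0,0,0.025]},
    {"jaw": 0.032,"spin": 0,"translation": [0,0,0.016]},
    {"jaw": 0.032,"spin": 0,"translation": [0,0,0]},
    {"jaw": 0.032,"spin": 0,"translation": [0,0,0]},
    {"jaw": 0.032,"spin": 0,"translation": [0,0,0]}
  ]
}}

```text
time: 14.68
tool_pos: [611.4, -22.3, 11.3]
tcp_rot: [180.0, -0.0, 4.9]
ft_force: [-0.1, -0.2, -0.9]
finger_gap: 37.7
grip_force: 46.4
```

Emit:
{"api": "carry_out", "payload": {
  "commands": [
    {"jaw": 0.032,"spin": 0,"translation": [0,0,0.001]},
    {"jaw": 0.032,"spin": 0,"translation": [0,0,0.0005]},
    {"jaw": 0.032,"spin": 0,"translation": [0,0,0]},
    {"jaw": 0.032,"spin": 0,"translation": [0,0,0]},
    {"jaw": 0.032,"spin": 0,"translation": [0,0,0]},
    {"jaw": 0.032,"spin": 0,"translation": [0,0,0]},
    {"jaw": 0.032,"spin": 0,"translation": [0,0,0]},
    {"jaw": 0.032,"spin": 0,"translation": [0,0,0]}
  ]
}}

```text
time: 15.35
tool_pos: [611.1, -21.9, 9.3]
tcp_rot: [180.0, 0.0, 5.0]
ft_force: [0.1, -0.2, -0.5]
finger_gap: 37.9
grip_force: 46.4
```

Emit:
{"api": "carry_out", "payload": {
  "commands": [
    {"jaw": 0.032,"spin": 0,"translation": [0,0,0.0007]},
    {"jaw": 0.032,"spin": 0,"translation": [0,0,0.0006]},
    {"jaw": 0.032,"spin": 0,"translation": [0,0,0]},
    {"jaw": 0.032,"spin": 0,"translation": [0,0,0]},
    {"jaw": 0.032,"spin": 0,"translation": [0,0,0]},
    {"jaw": 0.032,"spin": 0,"translation": [0,0,0]},
    {"jaw": 0.032,"spin": 0,"translation": [0,0,0]},
    {"jaw": 0.032,"spin": 0,"translation": [0,0,0]}
  ]
}}

```text
time: 16.02
tool_pos: [611.1, -22.0, 8.0]
tcp_rot: [180.0, -0.0, 5.0]
ft_force: [-0.1, 0.4, -0.9]
finger_gap: 37.8
grip_force: 46.4
```

Emit:
{"api": "carry_out", "payload": {
  "commands": [
    {"jaw": 0.032,"spin": 0,"translation": [0,0,0.0007]},
    {"jaw": 0.032,"spin": 0,"translation": [0,0,0]},
    {"jaw": 0.032,"spin": 0,"translation": [0,0,0]},
    {"jaw": 0.032,"spin": 0,"translation": [0,0,0]},
    {"jaw": 0.032,"spin": 0,"translation": [0,0,0]},
    {"jaw": 0.055,"spin": 0,"translation": [0,0,0]},
    {"jaw": 0.055,"spin": 0,"translation": [0,0,0]},
    {"jaw": 0.055,"spin": 0,"translation": [0,0,0]}
  ]
}}

```text
time: 16.68
tool_pos: [611.3, -21.9, 7.5]
tcp_rot: [180.0, -0.0, 5.0]
ft_force: [-0.4, 0.4, -0.2]
finger_gap: 54.6
grip_force: 0.0
```

Emit:
{"api": "carry_out", "payload": {
  "commands": [
    {"jaw": 0.055,"spin": 0,"translation": [0,0,-0.015]},
    {"jaw": 0.055,"spin": 0,"translation": [0,0,-0.03]},
    {"jaw": 0.055,"spin": 0,"translation": [0,0,-0.04]},
    {"jaw": 0.055,"spin": 0,"translation": [0,0,-0.04]},
    {"jaw": 0.055,"spin": 0,"translation": [-0.01,-0.02,0]},
    {"jaw": 0.055,"spin": 0,"translation": [-0.02,-0.035,0]},
    {"jaw": 0.055,"spin": 0,"translation": [-0.02,-0.035,0]},
    {"jaw": 0.055,"spin": 0,"translation": [-0.02,-0.035,0]}
  ]
}}

```text
time: 17.35
tool_pos: [529.8, 97.3, 132.8]
tcp_rot: [-180.0, -0.1, 4.9]
ft_force: [0.2, 0.7, 0.7]
finger_gap: 54.9
grip_force: 0.0
```

Emit:
{"api": "carry_out", "payload": {
  "commands": [
    {"jaw": 0.06,"spin": 0,"translation": [-0.02,-0.04,0]},
    {"jaw": 0.06,"spin": 0,"translation": [-0.02,-0.04,0]},
    {"jaw": 0.06,"spin": 0,"translation": [-0.02,-0.04,0]},
    {"jaw": 0.06,"spin": 0,"translation": [-0.01,-0.03,0]},
    {"jaw": 0.06,"spin": 0,"translation": [0,-0.015,0]},
    {"jaw": 0.06,"spin": 0,"translation": [0,0,0]},
    {"jaw": 0.06,"spin": 0,"translation": [0,0,0]},
    {"jaw": 0.06,"spin": 0,"translation": [0,0,0]}
  ]
}}

```text
time: 18.02
tool_pos: [451.5, 246.5, 132.3]
tcp_rot: [180.0, -0.0, 5.0]
ft_force: [-0.1, -0.5, -0.0]
finger_gap: 59.7
grip_force: 0.0
```

```bash
python3 go.py 418.5 297 14 5
python3 - <<'E'
from h import *
q=r.snapshot("top");p=r.snapshot("side")
cv2.imwrite("pics/s2.png",np.hstack([cv2.resize(q["pixels"][115:195,200:320],(480,320),interpolation=cv2.INTER_CUBIC),cv2.resize(p["pixels"][160:240,240:320],(320,320),interpolation=cv2.INTER_CUBIC)]))
for c in(q,p):
  for t in("sleeve","collar","board_mid"):
    print(t,[(np.round(d["xy"],1).tolist(),round(d["score"],2),at_z(c,d["xy"],6).round(1).tolist()) for d in r.landmark_of(c,t)[:5]])
  for t,X in(("sleeve",[553.6,-28.2]),("collar",[611,-22])):
    for d in r.regions_of(c,t)[:4]:
        m=cv2.resize(d["pixels"].astype(np.float32),None,fx=S,fy=S)>.5; uv=proj(c,[[*X,25]])[0]
        if np.hypot(*(np.array(d["xy"])-uv))<12: print("fit",t,fit([c],[m.astype(np.uint8)],M[t],[*X,0],False,6))
E
```

```text
pos [451.5 246.5 132.3] yaw 4.98 spin -0.0004 shift(m, after spin) [-0.0285 -0.0532  0.1183]
sleeve [([325.6, 210.9], 0.64, [392.0, -232.9]), ([260.5, 161.8], 0.42, [545.7, -35.0])]
collar [([379.3, 148.6], 0.66, [588.9, -409.2]), ([256.2, 139.3], 0.47, [618.1, -21.8]), ([328.5, 175.0], 0.44, [503.8, -245.0])]
board_mid [([260.5, 156.1], 0.66, [563.9, -35.1])]
fit sleeve (array([552.61 , -27.039,   0.   ]), np.float64(0.123))
sleeve [([246.2, 269.6], 0.58, [349.4, -283.8]), ([281.7, 196.9], 0.54, [553.6, -11.0]), ([261.2, 252.0], 0.51, [404.1, -235.7])]
collar [([362.5, 284.3], 0.79, [583.8, -408.9]), ([297.0, 194.7], 0.61, [604.8, -12.9]), ([306.3, 247.1], 0.61, [519.9, -252.6])]
board_mid [([284.6, 201.1], 0.69, [552.7, -35.9]), ([214.4, 160.4], 0.28, [414.8, 296.4])]
fit sleeve (array([556.024, -25.458,   0.   ]), np.float64(0.092))
```

View pics/s2.png

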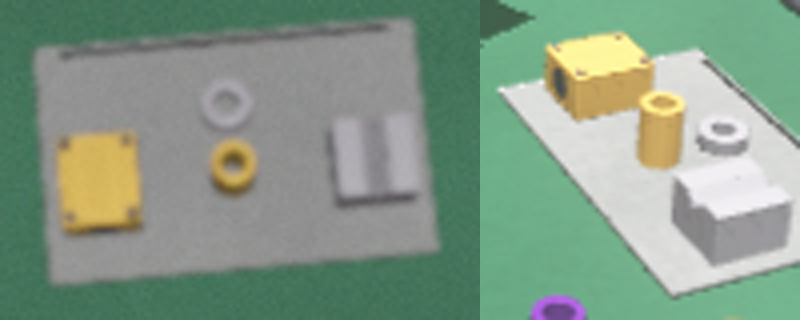

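Run:
```python
from h import *
q=r.snapshot("top");p=r.snapshot("side")
g=lambda x0,y0,u,v:(x0+u/4-.5,y0+v/4-.5)
print("sleeve top",at_z(q,g(200,115,233.5,165),56),"collar top",at_z(q,g(200,115,227,103.5),20))
print("side: sleeve",at_z(p,g(240,160,662-480,104),56),"collar",at_z(p,g(240,160,723-480,130),20))
```

```text
sleeve top [552.01321006 -26.5499364 ] collar top [610.49194122 -21.90745956]
side: sleeve [554.00752468 -27.51946308] collar [610.54287678 -21.76760108]
```

Emit:
{"api": "carry_out", "payload": {
  "commands": [
    {"jaw": 0.06,"spin": 0,"translation": [-0.014,-0.027,0.01]},
    {"jaw": 0.06,"spin": 0,"translation": [-0.0145,-0.026,0.02]},
    {"jaw": 0.06,"spin": 0,"translation": [0,0,0.03]},
    {"jaw": 0.06,"spin": 0,"translation": [0,0,0.03]},
    {"jaw": 0.06,"spin": 0,"translation": [0,0,0.016]},
    {"jaw": 0.06,"spin": 0,"translation": [0,0,0]},
    {"jaw": 0.06,"spin": 0,"translation": [0,0,0]},
    {"jaw": 0.06,"spin": 0,"translation": [0,0,0]}
  ]
}}

```text
time: 19.38
tool_pos: [419.3, 297.9, 27.7]
tcp_rot: [-180.0, -0.1, 5.0]
ft_force: [0.8, 0.2, 0.5]
finger_gap: 60.0
grip_force: 0.0
```

```bash
python3 go.py 418.5 297 15 5
```

```text
pos [419.3 297.9  27.7] yaw 4.97 spin -0.0006 shift(m, after spin) [-0.0008  0.0008  0.0127]
```

Emit:
{"api": "carry_out", "payload": {
  "commands": [
    {"jaw": 0.055,"spin": 0,"translation": [-0.001,0.001,0.008]},
    {"jaw": 0.05,"spin": 0,"translation": [0,0,0.004]},
    {"jaw": 0.05,"spin": 0,"translation": [0,0,0]},
    {"jaw": 0.05,"spin": 0,"translation": [0,0,0]},
    {"jaw": 0.05,"spin": 0,"translation": [0,0,0]},
    {"jaw": 0.024,"spin": 0,"translation": [0,0,0]},
    {"jaw": 0.024,"spin": 0,"translation": [0,0,0]},
    {"jaw": 0.024,"spin": 0,"translation": [0,0,0]}
  ]
}}

```text
time: 20.05
tool_pos: [417.8, 296.5, 14.9]
tcp_rot: [-180.0, -0.0, 5.0]
ft_force: [-0.9, -1.4, 3.2]
finger_gap: 31.1
grip_force: 39.8
```

Emit:
{"api": "carry_out", "payload": {
  "commands": [
    {"jaw": 0.024,"spin": 0,"translation": [0,0,0]},
    {"jaw": 0.024,"spin": 0,"translation": [0,0,0]},
    {"jaw": 0.024,"spin": 0,"translation": [0,0,0]},
    {"jaw": 0.024,"spin": 0,"translation": [0,0,-0.015]},
    {"jaw": 0.024,"spin": 0,"translation": [0,0,-0.03]},
    {"jaw": 0.024,"spin": 0,"translation": [0,0,-0.04]},
    {"jaw": 0.024,"spin": 0,"translation": [0,0,-0.035]},
    {"jaw": 0.024,"spin": 0,"translation": [0,0,0]}
  ]
}}

```text
time: 20.72
tool_pos: [421.3, 298.7, 142.3]
tcp_rot: [-179.7, -0.6, 5.0]
ft_force: [1.7, 1.0, -0.4]
finger_gap: 31.5
grip_force: 40.1
```

Emit:
{"api": "carry_out", "payload": {
  "commands": [
    {"jaw": 0.024,"spin": 0,"translation": [0,0,0]},
    {"jaw": 0.024,"spin": 0,"translation": [0,0,0]},
    {"jaw": 0.024,"spin": 0,"translation": [0,0,0]},
    {"jaw": 0.024,"spin": 0,"translation": [0,0,0]},
    {"jaw": 0.024,"spin": 0,"translation": [0,0,0]},
    {"jaw": 0.024,"spin": 0,"translation": [0,0,0]},
    {"jaw": 0.024,"spin": 0,"translation": [0,0,0]},
    {"jaw": 0.024,"spin": 0,"translation": [0,0,0]}
  ]
}}

```text
time: 21.38
tool_pos: [417.2, 296.2, 134.0]
tcp_rot: [180.0, 0.0, 5.0]
ft_force: [0.1, -0.5, -1.5]
finger_gap: 31.3
grip_force: 40.1
```

```bash
python3 go.py 544.5 76.4 135 5
```

```text
pos [417.2 296.2 134. ] yaw 4.97 spin -0.0004 shift(m, after spin) [ 0.1076  0.2301 -0.001 ]
```

Emit:
{"api": "carry_out", "payload": {
  "commands": [
    {"jaw": 0.024,"spin": 0,"translation": [0.007,0.015,0]},
    {"jaw": 0.024,"spin": 0,"translation": [0.014,0.03,0]},
    {"jaw": 0.024,"spin": 0,"translation": [0.016,0.035,0]},
    {"jaw": 0.024,"spin": 0,"translation": [0.016,0.035,0]},
    {"jaw": 0.024,"spin": 0,"translation": [0.016,0.035,0]},
    {"jaw": 0.024,"spin": 0,"translation": [0.016,0.035,0]},
    {"jaw": 0.024,"spin": 0,"translation": [0.014,0.028,0]},
    {"jaw": 0.024,"spin": 0,"translation": [0.008,0.017,0]}
  ]
}}

```text
time: 22.05
tool_pos: [545.4, 73.2, 134.5]
tcp_rot: [179.9, -0.1, 4.8]
ft_force: [0.4, -0.3, -0.7]
finger_gap: 31.1
grip_force: 40.1
```

Emit:
{"api": "carry_out", "payload": {
  "commands": [
    {"jaw": 0.024,"spin": 0,"translation": [0,0,0]},
    {"jaw": 0.024,"spin": 0,"translation": [0,0,0]},
    {"jaw": 0.024,"spin": 0,"translation": [0,0,0]},
    {"jaw": 0.024,"spin": 0,"translation": [0,0,0]},
    {"jaw": 0.024,"spin": 0,"translation": [0,0,0]},
    {"jaw": 0.024,"spin": 0,"translation": [0,0,0]},
    {"jaw": 0.024,"spin": 0,"translation": [0,0,0]},
    {"jaw": 0.024,"spin": 0,"translation": [0,0,0]}
  ]
}}

```text
time: 22.72
tool_pos: [543.8, 76.9, 134.4]
tcp_rot: [-180.0, -0.0, 5.0]
ft_force: [0.9, -0.6, -1.3]
finger_gap: 31.6
grip_force: 40.1
```

```bash
python3 go.py 544 76.4 62 5
```

```text
pos [543.8  76.9 134.4] yaw 5.02 spin 0.0003 shift(m, after spin) [0.0002 0.0006 0.0724]
```

Emit:
{"api": "carry_out", "payload": {
  "commands": [
    {"jaw": 0.024,"spin": 0,"translation": [0,0.0005,0.015]},
    {"jaw": 0.024,"spin": 0,"translation": [0,0,0.025]},
    {"jaw": 0.024,"spin": 0,"translation": [0,0,0.02]},
    {"jaw": 0.024,"spin": 0,"translation": [0,0,0.012]},
    {"jaw": 0.024,"spin": 0,"translation": [0,0,0]},
    {"jaw": 0.024,"spin": 0,"translation": [0,0,0]},
    {"jaw": 0.024,"spin": 0,"translation": [0,0,0]},
    {"jaw": 0.024,"spin": 0,"translation": [0,0,0]}
  ]
}}

```text
time: 23.38
tool_pos: [544.5, 76.0, 63.0]
tcp_rot: [180.0, -0.1, 5.0]
ft_force: [0.2, -0.4, -1.2]
finger_gap: 31.4
grip_force: 41.8
```

Emit:
{"api": "carry_out", "payload": {
  "commands": [
    {"jaw": 0.024,"spin": 0,"translation": [0,0,0.0005]},
    {"jaw": 0.024,"spin": 0,"translation": [0,0,0.0005]},
    {"jaw": 0.024,"spin": 0,"translation": [0,0,0]},
    {"jaw": 0.024,"spin": 0,"translation": [0,0,0]},
    {"jaw": 0.024,"spin": 0,"translation": [0,0,0]},
    {"jaw": 0.024,"spin": 0,"translation": [0,0,0]},
    {"jaw": 0.024,"spin": 0,"translation": [0,0,0]},
    {"jaw": 0.024,"spin": 0,"translation": [0,0,0]}
  ]
}}

```text
time: 24.05
tool_pos: [543.9, 75.9, 61.3]
tcp_rot: [-180.0, 0.0, 5.0]
ft_force: [-0.8, 0.4, -1.3]
finger_gap: 31.1
grip_force: 41.8
```

Emit:
{"api": "carry_out", "payload": {
  "commands": [
    {"jaw": 0.024,"spin": 0,"translation": [0,0,0.0005]},
    {"jaw": 0.024,"spin": 0,"translation": [0,0,0.0003]},
    {"jaw": 0.024,"spin": 0,"translation": [0,0,0]},
    {"jaw": 0.024,"spin": 0,"translation": [0,0,0]},
    {"jaw": 0.024,"spin": 0,"translation": [0,0,0]},
    {"jaw": 0.024,"spin": 0,"translation": [0,0,0]},
    {"jaw": 0.024,"spin": 0,"translation": [0,0,0]},
    {"jaw": 0.024,"spin": 0,"translation": [0,0,0]}
  ]
}}

```text
time: 24.72
tool_pos: [544.0, 75.9, 60.5]
tcp_rot: [-180.0, -0.0, 5.0]
ft_force: [-0.1, 0.2, -2.0]
finger_gap: 31.0
grip_force: 41.7
```

Emit:
{"api": "carry_out", "payload": {
  "commands": [
    {"jaw": 0.024,"spin": 0,"translation": [0,0,0.0005]},
    {"jaw": 0.024,"spin": 0,"translation": [0,0,0.0005]},
    {"jaw": 0.024,"spin": 0,"translation": [0,0,0]},
    {"jaw": 0.024,"spin": 0,"translation": [0,0,0]},
    {"jaw": 0.024,"spin": 0,"translation": [0,0,0]},
    {"jaw": 0.024,"spin": 0,"translation": [0,0,0]},
    {"jaw": 0.024,"spin": 0,"translation": [0,0,0]},
    {"jaw": 0.024,"spin": 0,"translation": [0,0,0]}
  ]
}}

```text
time: 25.38
tool_pos: [544.0, 76.0, 59.5]
tcp_rot: [-180.0, -0.0, 5.0]
ft_force: [-0.2, 0.2, -1.4]
finger_gap: 31.4
grip_force: 41.8
```

Emit:
{"api": "carry_out", "payload": {
  "commands": [
    {"jaw": 0.024,"spin": 0,"translation": [0,0,0.0005]},
    {"jaw": 0.024,"spin": 0,"translation": [0,0,0.0003]},
    {"jaw": 0.024,"spin": 0,"translation": [0,0,0]},
    {"jaw": 0.024,"spin": 0,"translation": [0,0,0]},
    {"jaw": 0.024,"spin": 0,"translation": [0,0,0]},
    {"jaw": 0.024,"spin": 0,"translation": [0,0,0]},
    {"jaw": 0.024,"spin": 0,"translation": [0,0,0]},
    {"jaw": 0.024,"spin": 0,"translation": [0,0,0]}
  ]
}}

```text
time: 26.05
tool_pos: [544.1, 76.0, 59.3]
tcp_rot: [180.0, -0.0, 5.0]
ft_force: [-3.4, 0.7, 5.6]
finger_gap: 31.4
grip_force: 42.2
```

Contact. Release, rise, and head to the stud.

Emit:
{"api": "carry_out", "payload": {
  "commands": [
    {"jaw": 0.045,"spin": 0,"translation": [0,0,0]},
    {"jaw": 0.055,"spin": 0,"translation": [0,0,0]},
    {"jaw": 0.055,"spin": 0,"translation": [0,0,0]},
    {"jaw": 0.055,"spin": 0,"translation": [0,0,0]},
    {"jaw": 0.055,"spin": 0,"translation": [0,0,-0.015]},
    {"jaw": 0.055,"spin": 0,"translation": [0,0,-0.03]},
    {"jaw": 0.055,"spin": 0,"translation": [0,0,-0.04]},
    {"jaw": 0.055,"spin": 0,"translation": [0,0,0]}
  ]
}}

```text
time: 26.72
tool_pos: [548.4, 76.2, 152.0]
tcp_rot: [180.0, -0.7, 5.0]
ft_force: [1.5, 0.5, 0.9]
finger_gap: 55.2
grip_force: 0.0
```

Emit:
{"api": "carry_out", "payload": {
  "commands": [
    {"jaw": 0.055,"spin": 0,"translation": [0.003,-0.03,0]},
    {"jaw": 0.055,"spin": 0,"translation": [0.003,-0.04,0]},
    {"jaw": 0.055,"spin": 0,"translation": [0.004,-0.04,0]},
    {"jaw": 0.055,"spin": 0,"translation": [0.004,-0.04,0]},
    {"jaw": 0.055,"spin": 0,"translation": [0.004,-0.04,0]},
    {"jaw": 0.055,"spin": -0.12,"translation": [0,0,0]},
    {"jaw": 0.055,"spin": -0.12,"translation": [0,0,0]},
    {"jaw": 0.055,"spin": -0.12,"translation": [0,0,0]}
  ]
}}

```text
time: 27.38
tool_pos: [545.2, 268.0, 143.3]
tcp_rot: [180.0, 0.0, 26.0]
ft_force: [0.6, 0.1, 0.5]
finger_gap: 54.9
grip_force: 0.0
```

Emit:
{"api": "carry_out", "payload": {
  "commands": [
    {"jaw": 0.055,"spin": -0.12,"translation": [0,0,0]},
    {"jaw": 0.055,"spin": -0.12,"translation": [0,0,0]},
    {"jaw": 0.055,"spin": -0.12,"translation": [0,0,0]},
    {"jaw": 0.055,"spin": -0.12,"translation": [0,0,0]},
    {"jaw": 0.055,"spin": -0.12,"translation": [0,0,0]},
    {"jaw": 0.055,"spin": -0.12,"translation": [0,0,0]},
    {"jaw": 0.055,"spin": -0.11,"translation": [0,0,0]},
    {"jaw": 0.055,"spin": 0,"translation": [0,0,0]}
  ]
}}

```text
time: 28.05
tool_pos: [545.5, 266.8, 143.5]
tcp_rot: [180.0, -0.0, 73.5]
ft_force: [0.1, 0.7, 0.6]
finger_gap: 55.0
grip_force: 0.0
```

```bash
python3 go.py 546.8 333.8 60 73.2
python3 - <<'E'
from h import *
q=r.snapshot("top");p=r.snapshot("side")
cv2.imwrite("pics/s3.png",np.hstack([cv2.resize(q["pixels"][115:195,200:320],(480,320),interpolation=cv2.INTER_CUBIC),cv2.resize(p["pixels"][145:225,240:320],(320,320),interpolation=cv2.INTER_CUBIC)]))
for c in (q,p):
  im=c["pixels"]; uv=proj(c,[[546.8,333.8,12]])[0]; v=im.max(2); x,y=int(uv[0]),int(uv[1]); w=(v[y-14:y+15,x-22:x+23]<65).astype(np.uint8); mo=cv2.moments(w,True); print(uv,mo["m00"],x-22+mo["m10"]/mo["m00"],y-14+mo["m01"]/mo["m00"])
E
```

```text
pos [545.5 266.8 143.5] yaw 73.45 spin 0.0044 shift(m, after spin) [ 0.0645 -0.0181  0.0835]
[141.98107507 161.36374927] 274.0 141.3102189781022 155.52554744525548
[245.48110352 150.5818831 ] 41.0 245.2439024390244 148.1951219512195
```

View pics/s3.png

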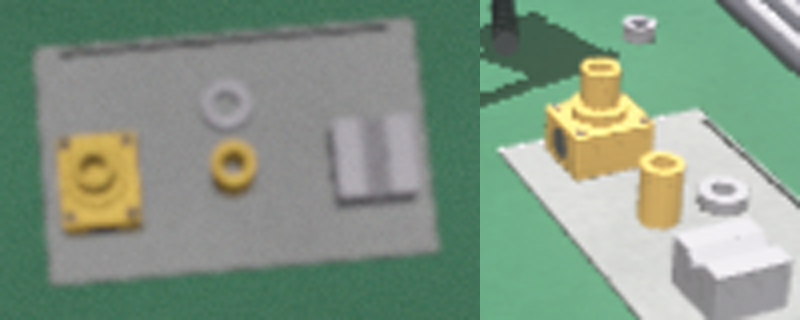

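Run:
```python
from h import *
q=r.snapshot("top");p=r.snapshot("side")
g=lambda x0,y0,u,v:(x0+u/4-.5,y0+v/4-.5)
print("nut top",at_z(q,g(200,115,96.5,172),88),"block from holes",at_z(q,g(200,115,96.2,176.5),46))
print("nut side",at_z(p,g(240,145,601-480,67),88))
```

```text
nut top [538.61833231  73.66843089] block from holes [545.86763436  76.82054366]
nut side [544.34963484  77.92442903]
```

Emit:
{"api": "carry_out", "payload": {
  "commands": [
    {"jaw": 0.055,"spin": 0,"translation": [0.02,-0.006,0]},
    {"jaw": 0.055,"spin": 0,"translation": [0.025,-0.007,0.01]},
    {"jaw": 0.055,"spin": 0,"translation": [0.0195,-0.005,0.02]},
    {"jaw": 0.055,"spin": 0,"translation": [0,0,0.03]},
    {"jaw": 0.055,"spin": 0,"translation": [0,0,0.024]},
    {"jaw": 0.055,"spin": 0,"translation": [0,0,0]},
    {"jaw": 0.055,"spin": 0,"translation": [0,0,0]},
    {"jaw": 0.055,"spin": 0,"translation": [0,0,0]}
  ]
}}

```text
time: 28.92
tool_pos: [547.7, 334.0, 61.2]
tcp_rot: [179.9, -0.1, 73.1]
ft_force: [1.1, 0.8, -0.1]
finger_gap: 54.8
grip_force: 0.0
```

```bash
python3 go.py 546.8 333.8 5 73.3
```

```text
pos [547.7 334.   61.2] yaw 73.08 spin -0.0038 shift(m, after spin) [-0.0004 -0.0008  0.0562]
```

Emit:
{"api": "carry_out", "payload": {
  "commands": [
    {"jaw": 0.055,"spin": 0,"translation": [0,0,0.015]},
    {"jaw": 0.055,"spin": 0,"translation": [0,0,0.02]},
    {"jaw": 0.055,"spin": 0,"translation": [0,0,0.014]},
    {"jaw": 0.055,"spin": 0,"translation": [0,0,0.005]},
    {"jaw": 0.055,"spin": 0,"translation": [0,0,0]},
    {"jaw": 0.055,"spin": 0,"translation": [0,0,0]},
    {"jaw": 0.055,"spin": 0,"translation": [0,0,0]},
    {"jaw": 0.04,"spin": 0,"translation": [0,0,0]}
  ]
}}

```text
time: 29.58
tool_pos: [547.9, 334.2, 7.2]
tcp_rot: [179.9, -0.1, 73.2]
ft_force: [-0.7, 0.8, -0.7]
finger_gap: 43.8
grip_force: 0.0
```

Emit:
{"api": "carry_out", "payload": {
  "commands": [
    {"jaw": 0.035,"spin": 0,"translation": [0,0,0]},
    {"jaw": 0.03,"spin": 0,"translation": [0,0,0]},
    {"jaw": 0.025,"spin": 0,"translation": [0,0,0]},
    {"jaw": 0.017,"spin": 0,"translation": [0,0,0]},
    {"jaw": 0.017,"spin": 0,"translation": [0,0,0]},
    {"jaw": 0.017,"spin": 0,"translation": [0,0,0]},
    {"jaw": 0.017,"spin": 0,"translation": [0,0,0]},
    {"jaw": 0.017,"spin": 0,"translation": [0,0,0]}
  ],
  "squeeze": 60
}}

```text
time: 30.25
tool_pos: [547.3, 333.9, 6.4]
tcp_rot: [180.0, -0.0, 73.2]
ft_force: [-0.9, -1.6, 6.5]
finger_gap: 21.5
grip_force: 58.9
```

Emit:
{"api": "carry_out", "payload": {
  "commands": [
    {"jaw": 0.017,"spin": 0,"translation": [0,0,-0.01]},
    {"jaw": 0.017,"spin": 0,"translation": [0,0,-0.02]},
    {"jaw": 0.017,"spin": 0,"translation": [0,0,-0.03]},
    {"jaw": 0.017,"spin": 0,"translation": [0,0,-0.035]},
    {"jaw": 0.017,"spin": 0,"translation": [0,0,-0.035]},
    {"jaw": 0.017,"spin": 0,"translation": [0,0,-0.02]},
    {"jaw": 0.017,"spin": 0,"translation": [0,0,0]},
    {"jaw": 0.017,"spin": 0,"translation": [0,0,0]}
  ]
}}

```text
time: 30.92
tool_pos: [547.5, 334.1, 157.0]
tcp_rot: [179.9, -0.1, 73.2]
ft_force: [-0.2, -0.5, -3.7]
finger_gap: 21.4
grip_force: 59.1
```

Emit:
{"api": "carry_out", "payload": {
  "commands": [
    {"jaw": 0.017,"spin": 0.06,"translation": [0,0,0]},
    {"jaw": 0.017,"spin": 0.12,"translation": [0,0,0]},
    {"jaw": 0.017,"spin": 0.12,"translation": [0,0,0]},
    {"jaw": 0.017,"spin": 0.12,"translation": [0,0,0]},
    {"jaw": 0.017,"spin": 0.12,"translation": [0,0,0]},
    {"jaw": 0.017,"spin": 0.12,"translation": [0,0,0]},
    {"jaw": 0.017,"spin": 0.12,"translation": [0,0,0]},
    {"jaw": 0.017,"spin": 0.12,"translation": [0,0,0]}
  ]
}}

```text
time: 31.58
tool_pos: [545.0, 332.8, 151.8]
tcp_rot: [180.0, 0.3, 21.2]
ft_force: [0.9, -0.3, -2.3]
finger_gap: 21.9
grip_force: 59.2
```

Emit:
{"api": "carry_out", "payload": {
  "commands": [
    {"jaw": 0.017,"spin": 0.12,"translation": [0,0,0]},
    {"jaw": 0.017,"spin": 0.12,"translation": [0,0,0]},
    {"jaw": 0.017,"spin": 0.04,"translation": [0,0,0]},
    {"jaw": 0.017,"spin": 0,"translation": [0,0,0]},
    {"jaw": 0.017,"spin": 0,"translation": [0,0,0]},
    {"jaw": 0.017,"spin": 0,"translation": [0,0,0]},
    {"jaw": 0.017,"spin": 0,"translation": [0,0,0]},
    {"jaw": 0.017,"spin": 0,"translation": [0,0,0]}
  ]
}}

```text
time: 32.25
tool_pos: [546.7, 333.6, 155.2]
tcp_rot: [180.0, 0.0, 5.6]
ft_force: [-0.3, 0.8, -3.0]
finger_gap: 21.5
grip_force: 59.1
```

```bash
python3 go.py 562.7 -132.8 150 5
python3 - <<'E'
from h import *
q=r.snapshot("top");p=r.snapshot("side")
cv2.imwrite("pics/s4.png",np.hstack([cv2.resize(q["pixels"][115:195,120:240],(480,320),interpolation=cv2.INTER_CUBIC),cv2.resize(p["pixels"][100:180,210:290],(320,320),interpolation=cv2.INTER_CUBIC)]))
E
```

```text
pos [546.7 333.6 155.2] yaw 5.59 spin 0.0104 shift(m, after spin) [-0.0247  0.4661  0.0052]
```

View pics/s4.png

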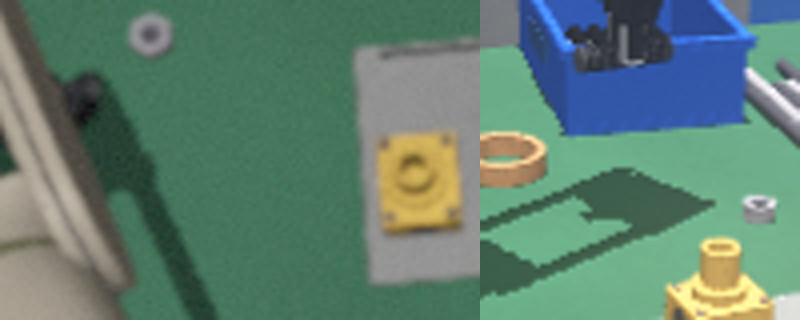

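Emit:
{"api": "carry_out", "payload": {
  "commands": [
    {"jaw": 0.017,"spin": 0.01,"translation": [0,0.015,0]},
    {"jaw": 0.017,"spin": 0,"translation": [-0.002,0.03,0]},
    {"jaw": 0.017,"spin": 0,"translation": [-0.002,0.038,0]},
    {"jaw": 0.017,"spin": 0,"translation": [-0.002,0.038,0]},
    {"jaw": 0.017,"spin": 0,"translation": [-0.002,0.038,0]},
    {"jaw": 0.017,"spin": 0,"translation": [-0.002,0.038,0]},
    {"jaw": 0.017,"spin": 0,"translation": [-0.002,0.038,0]},
    {"jaw": 0.017,"spin": 0,"translation": [-0.002,0.038,0]}
  ]
}}

```text
time: 33.02
tool_pos: [556.4, 58.3, 156.0]
tcp_rot: [180.0, -0.0, 5.0]
ft_force: [0.2, 0.4, -2.9]
finger_gap: 21.4
grip_force: 59.2
```

Emit:
{"api": "carry_out", "payload": {
  "commands": [
    {"jaw": 0.017,"spin": 0,"translation": [-0.002,0.038,0]},
    {"jaw": 0.017,"spin": 0,"translation": [-0.002,0.038,0]},
    {"jaw": 0.017,"spin": 0,"translation": [-0.002,0.038,0]},
    {"jaw": 0.017,"spin": 0,"translation": [-0.002,0.038,0]},
    {"jaw": 0.017,"spin": 0,"translation": [-0.002,0.03,0]},
    {"jaw": 0.017,"spin": 0,"translation": [-0.0025,0.011,0]},
    {"jaw": 0.017,"spin": 0,"translation": [0,0,0]},
    {"jaw": 0.017,"spin": 0,"translation": [0,0,0]}
  ]
}}

```text
time: 33.68
tool_pos: [560.6, -133.5, 155.7]
tcp_rot: [-180.0, -0.0, 4.9]
ft_force: [0.1, -0.3, -3.9]
finger_gap: 21.8
grip_force: 59.3
```

Emit:
{"api": "carry_out", "payload": {
  "commands": [
    {"jaw": 0.017,"spin": 0,"translation": [0,0,0.01]},
    {"jaw": 0.017,"spin": 0,"translation": [0,0,0.02]},
    {"jaw": 0.017,"spin": 0,"translation": [0,0,0.02]},
    {"jaw": 0.017,"spin": 0,"translation": [0,0,0.02]},
    {"jaw": 0.017,"spin": 0,"translation": [0,0,0.01]},
    {"jaw": 0.017,"spin": 0,"translation": [0,0,0]},
    {"jaw": 0.017,"spin": 0,"translation": [0,0,0]},
    {"jaw": 0.017,"spin": 0,"translation": [0,0,0]}
  ]
}}

```text
time: 34.35
tool_pos: [561.9, -132.5, 77.0]
tcp_rot: [180.0, -0.1, 5.0]
ft_force: [0.3, -0.5, -2.9]
finger_gap: 21.7
grip_force: 59.3
```

```bash
python3 go.py 562.7 -132.8 49 5
python3 - <<'E'
from h import *
p=r.snapshot("side");q=r.snapshot("top")
print(proj(p,[[562.7,-132.8,46],[562.7-30,-135.4,46],[592.6,-130.2,46]]),proj(q,[[562.7,-132.8,46]]))
cv2.imwrite("pics/s5.png",np.hstack([cv2.resize(q["pixels"][130:180,260:310],(400,400),interpolation=cv2.INTER_CUBIC),cv2.resize(p["pixels"][180:240,270:330],(400,400),interpolation=cv2.INTER_CUBIC)]))
E
```

```text
pos [ 561.9 -132.5   77. ] yaw 5.02 spin 0.0003 shift(m, after spin) [0.0007 0.0003 0.028 ]
[[302.57786482 206.35734065]
 [293.11368974 208.62477772]
 [311.80330784 204.14408837]] [[293.01677559 153.1461221 ]]
```

View pics/s5.png

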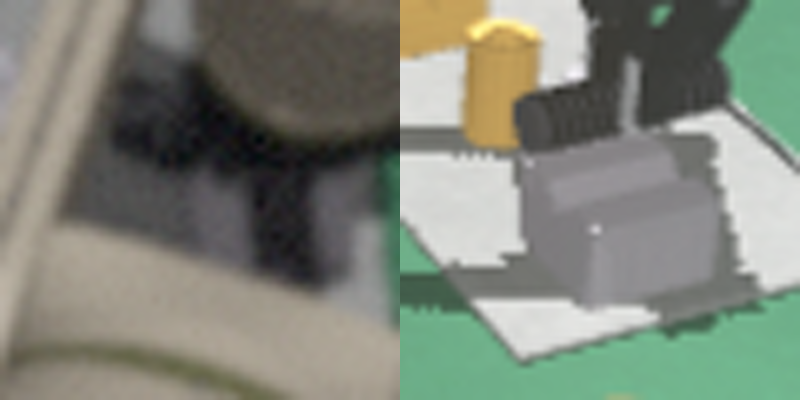

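Emit:
{"api": "carry_out", "payload": {
  "commands": [
    {"jaw": 0.017,"spin": 0,"translation": [0.0005,0,0.01]},
    {"jaw": 0.017,"spin": 0,"translation": [0,0,0.01]},
    {"jaw": 0.017,"spin": 0,"translation": [0,0,0.006]},
    {"jaw": 0.017,"spin": 0,"translation": [0,0,0.001]},
    {"jaw": 0.017,"spin": 0,"translation": [0,0,0]},
    {"jaw": 0.017,"spin": 0,"translation": [0,0,0]},
    {"jaw": 0.017,"spin": 0,"translation": [0,0,0]},
    {"jaw": 0.017,"spin": 0,"translation": [0,0,0]}
  ]
}}

```text
time: 35.12
tool_pos: [561.5, -133.4, 48.6]
tcp_rot: [180.0, -0.0, 5.0]
ft_force: [0.7, -4.9, -0.4]
finger_gap: 22.2
grip_force: 59.5
```

Emit:
{"api": "carry_out", "payload": {
  "commands": [
    {"jaw": 0.017,"spin": 0,"translation": [0,0,0.0005]},
    {"jaw": 0.017,"spin": 0,"translation": [0,0,0.0005]},
    {"jaw": 0.017,"spin": 0,"translation": [0,0,0]},
    {"jaw": 0.017,"spin": 0,"translation": [0,0,0]},
    {"jaw": 0.017,"spin": 0,"translation": [0,0,0]},
    {"jaw": 0.017,"spin": 0,"translation": [0,0,0]},
    {"jaw": 0.017,"spin": 0,"translation": [0,0,0]},
    {"jaw": 0.017,"spin": 0,"translation": [0,0,0]}
  ]
}}

```text
time: 35.78
tool_pos: [561.8, -133.5, 48.4]
tcp_rot: [179.9, -0.0, 5.0]
ft_force: [-2.4, -4.8, 4.7]
finger_gap: 22.1
grip_force: 60.1
```

Emit:
{"api": "carry_out", "payload": {
  "commands": [
    {"jaw": 0.017,"spin": 0,"translation": [0,0.001,0]},
    {"jaw": 0.017,"spin": 0,"translation": [0,0.0005,0.0005]},
    {"jaw": 0.017,"spin": 0,"translation": [0,0,0.0005]},
    {"jaw": 0.017,"spin": 0,"translation": [0,0,0]},
    {"jaw": 0.017,"spin": 0,"translation": [0,0,0]},
    {"jaw": 0.017,"spin": 0,"translation": [0,0,0]},
    {"jaw": 0.017,"spin": 0,"translation": [0,0,0]},
    {"jaw": 0.017,"spin": 0,"translation": [0,0,0]}
  ]
}}

```text
time: 36.45
tool_pos: [562.1, -134.5, 47.5]
tcp_rot: [180.0, -0.0, 5.0]
ft_force: [-0.8, -1.7, 6.3]
finger_gap: 21.8
grip_force: 60.4
```

Emit:
{"api": "carry_out", "payload": {
  "commands": [
    {"jaw": 0.017,"spin": 0,"translation": [0,0.0007,0]},
    {"jaw": 0.017,"spin": 0,"translation": [0,0,0.0006]},
    {"jaw": 0.017,"spin": 0,"translation": [0,0,0]},
    {"jaw": 0.017,"spin": 0,"translation": [0,0,0]},
    {"jaw": 0.017,"spin": 0,"translation": [0,0,0]},
    {"jaw": 0.017,"spin": 0,"translation": [0,0,0]},
    {"jaw": 0.017,"spin": 0,"translation": [0,0,0]},
    {"jaw": 0.017,"spin": 0,"translation": [0,0,0]}
  ]
}}

```text
time: 37.12
tool_pos: [562.2, -134.6, 47.3]
tcp_rot: [-180.0, -0.0, 5.0]
ft_force: [-4.5, 0.8, 11.8]
finger_gap: 22.0
grip_force: 60.9
```

Seated (11.8 N upward, hardly moving). Release and withdraw.

Emit:
{"api": "carry_out", "payload": {
  "commands": [
    {"jaw": 0.022,"spin": 0,"translation": [0,0,-0.0005]},
    {"jaw": 0.028,"spin": 0,"translation": [0,0,0]},
    {"jaw": 0.035,"spin": 0,"translation": [0,0,0]},
    {"jaw": 0.042,"spin": 0,"translation": [0,0,0]},
    {"jaw": 0.045,"spin": 0,"translation": [0,0,0]},
    {"jaw": 0.045,"spin": 0,"translation": [0,0,-0.01]},
    {"jaw": 0.045,"spin": 0,"translation": [0,0,-0.02]},
    {"jaw": 0.045,"spin": 0,"translation": [0,0,-0.03]}
  ]
}}

```text
time: 37.78
tool_pos: [559.3, -134.1, 104.5]
tcp_rot: [-179.9, 0.3, 5.0]
ft_force: [1.3, -0.6, -0.2]
finger_gap: 45.1
grip_force: 0.0
```

Emit:
{"api": "carry_out", "payload": {
  "commands": [
    {"jaw": 0.045,"spin": 0,"translation": [0,0,-0.035]},
    {"jaw": 0.045,"spin": 0,"translation": [0,0.02,-0.03]},
    {"jaw": 0.045,"spin": 0,"translation": [0,0.04,0]},
    {"jaw": 0.045,"spin": 0,"translation": [0,0.04,0]},
    {"jaw": 0.045,"spin": 0,"translation": [-0.01,0.04,0]},
    {"jaw": 0.045,"spin": 0,"translation": [-0.01,0.04,0]},
    {"jaw": 0.045,"spin": 0,"translation": [-0.01,0.04,0]},
    {"jaw": 0.045,"spin": 0,"translation": [-0.02,0.03,0]}
  ]
}}

```text
time: 38.45
tool_pos: [533.7, -391.1, 172.3]
tcp_rot: [179.9, -0.1, 5.0]
ft_force: [0.9, -0.7, 0.1]
finger_gap: 44.7
grip_force: 0.0
```

Emit:
{"api": "carry_out", "payload": {
  "commands": [
    {"jaw": 0.045,"spin": 0,"translation": [-0.03,0.02,0]},
    {"jaw": 0.045,"spin": 0,"translation": [-0.03,0.02,0]},
    {"jaw": 0.045,"spin": 0,"translation": [-0.03,0.02,0]},
    {"jaw": 0.045,"spin": 0,"translation": [-0.02,0.01,0]},
    {"jaw": 0.045,"spin": 0,"translation": [0,0,0]},
    {"jaw": 0.045,"spin": 0,"translation": [0,0,0]},
    {"jaw": 0.045,"spin": 0,"translation": [0,0,0]},
    {"jaw": 0.045,"spin": 0,"translation": [0,0,0]}
  ]
}}

```text
time: 39.12
tool_pos: [431.0, -466.9, 171.9]
tcp_rot: [180.0, -0.0, 5.0]
ft_force: [-0.1, 0.5, -0.6]
finger_gap: 45.3
grip_force: 0.0
```

Run:
```python
from h import *
q=r.snapshot("top");p=r.snapshot("side"); print(r.sense()["tool_pos"])
a=q["pixels"].copy()
cv2.imwrite("pics/f.png",np.hstack([cv2.resize(q["pixels"][125:185,205:305],(500,300),interpolation=cv2.INTER_CUBIC),cv2.resize(p["pixels"][150:234,250:334],(300,300),interpolation=cv2.INTER_CUBIC)]))
# predicted pixel positions in the crop for ideal targets
t={"nut top":[544.5,76.4,88],"blocktop":[544.5,76.4,46],"nut flange top":[544.5,76.4,56],"sleeve top":[553.6,-28.2,56],"collar top":[610.4,-23.2,20],"stud+":[562.7+44.8,-132.8+3.9,53],"stud-":[562.7-44.8,-132.8-3.9,53]}
for k,X in t.items():
    u=(proj(q,[X])[0]-[205,125]+.5)*5; v=(proj(p,[X])[0]-[250,150]+.5)*300/84+[500,0]; print(k,u.round(),v.round())
```

```text
[ 431.08309343 -466.79520345  171.70556103]
nut top [ 91. 155.] [573.  43.]
blocktop [ 96. 173.] [571.  84.]
nut flange top [ 95. 169.] [571.  75.]
sleeve top [270. 154.] [627. 129.]
collar top [261.  80.] [682. 153.]
stud+ [436.  69.] [740. 184.]
stud- [451. 213.] [639. 208.]
```

View pics/f.png

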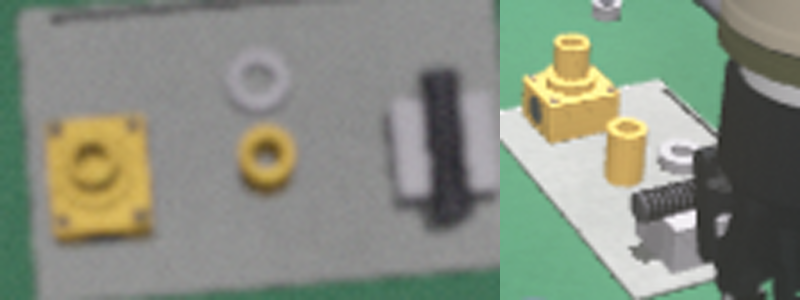

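Run:
```python
from h import *
q=r.snapshot("top");p=r.snapshot("side")
def ov(c,x0,y0,w,h,f):
    im=cv2.resize(c["pixels"][y0:y0+h,x0:x0+w],None,fx=f,fy=f,interpolation=cv2.INTER_CUBIC)
    t=np.linspace(0,2*np.pi,60)
    def ring(X,Y,z,d,col):
        u=(proj(c,np.c_[X+d/2*np.cos(t),Y+d/2*np.sin(t),0*t+z])-[x0,y0]+.5)*f
        cv2.polylines(im,[u.astype(np.int32)],True,col,1)
    ring(544.5,76.4,56,46,(0,0,255));ring(544.5,76.4,88,32,(255,0,0))
    b=np.array([[-35,-30],[-35,30],[35,30],[35,-30]]);a=.087;R=np.array([[np.cos(a),-np.sin(a)],[np.sin(a),np.cos(a)]])
    X=np.c_[b@R.T+[544.5,76.4],np.full(4,46)];cv2.polylines(im,[((proj(c,X)-[x0,y0]+.5)*f).astype(np.int32)],True,(0,255,0),1)
    return im
cv2.imwrite("pics/n.png",np.hstack([ov(q,205,135,40,40,10),ov(p,250,155,40,40,10)]))
```

```text
(no output)
```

View pics/n.png

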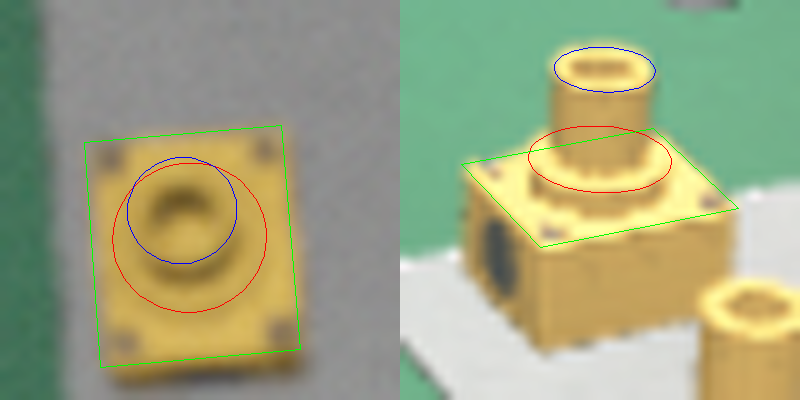

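Run:
```python
from h import *
q=r.snapshot("top")
im=cv2.resize(q["pixels"],None,fx=S,fy=S,interpolation=cv2.INTER_CUBIC).max(2)
for th in(80,95,110):
    m=(im<th).astype(np.uint8); z=np.zeros_like(m); z[134*S:173*S,284*S:303*S]=1; m&=z
    n,l,st,c=cv2.connectedComponentsWithStats(m); k=1+st[1:,4].argmax(); m=(l==k).astype(np.uint8)
    print(th,st[k]/S,fit([q],[m],stud(53),(562.7,-133.5,.087)))
```

```text
80 [ 289.5    139.75    10.75    30.625 1529.625] (array([ 5.56948e+02, -1.33183e+02,  3.80000e-02]), np.float64(0.259))
95 [ 286.625  139.25    16.      31.625 1830.375] (array([ 5.57159e+02, -1.33663e+02,  6.40000e-02]), np.float64(0.208))
110 [ 284.     138.75    19.      32.625 2153.25 ] (array([ 5.58759e+02, -1.33282e+02,  6.40000e-02]), np.float64(0.207))
```

Run:
```python
from h import *
q=r.snapshot("top");p=r.snapshot("side")
for c,x0,y0 in((q,275,130),(p,280,195)):
    f=8; w=40 if c is q else 50; im=cv2.resize(c["pixels"][y0:y0+50,x0:x0+w],None,fx=f,fy=f,interpolation=cv2.INTER_CUBIC)
    P=stud(53)[0]; a=.087; ca,sa=np.cos(a),np.sin(a)
    W=np.c_[562.7+ca*P[:,0]-sa*P[:,1],-133.3+sa*P[:,0]+ca*P[:,1],P[:,2]]
    h=cv2.convexHull(((proj(c,W)-[x0,y0]+.5)*f).astype(np.float32)).astype(np.int32); cv2.polylines(im,[h],True,(0,0,255),1)
    b=np.array([[-30,-30],[-30,30],[30,30],[30,-30]]);R=np.array([[ca,-sa],[sa,ca]])
    X=np.c_[b@R.T+[562.7,-132.8],np.full(4,46)];cv2.polylines(im,[((proj(c,X)-[x0,y0]+.5)*f).astype(np.int32)],True,(0,255,0),1)
    ims=im if c is q else np.hstack([ims,im])
cv2.imwrite("pics/st.png",ims)
```

```text
(no output)
```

View pics/st.png

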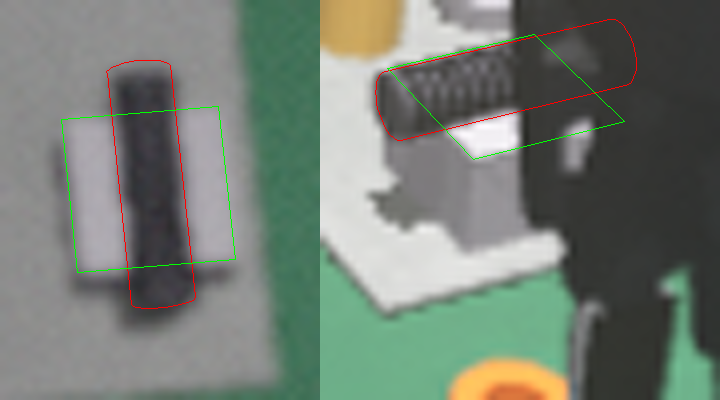

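The last two overlays show the nut centred on the block and the stud centred in the groove, each to within about 2 mm. Earlier fits put the sleeve about 2 mm from the midpoint, with a gap of about 20 mm to the collar. The arm is clear of everything.

```bash
python3 -c "
from bench import r
print(r.hand_in())"
```

```text
the job is handed in; nothing more can be done
None
```

I laid out the full kit in the order asked and handed the job in at about 39 s of the 115 s limit; by camera, every part is within about 2 mm of its target and the sleeve–collar gap is about 20 mm, but no verdict came back.

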